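Set the gap of a film applicator on the draw-down bed

ROBOT

A 6-joint arm with a two-finger parallel gripper is mounted at the origin on a cart in front of the work surface, level with it; the furniture and walls round the work are solid. World frame = base frame: x ahead of the robot, y to its left, z up, the work surface at z = 0. Lengths are in m, angles in rad, forces in N, time in s.
With the tool pointing down it reaches from about 0.375 to 0.975 m from the base axis. Payload 3.8 kg.
Tool frame: the origin (TCP) lies midway between the tips of the shut fingers; the grasp point (between the pads) lies 19 mm behind it; z points along the fingers, y is the direction in which the jaws open and shut (so a half turn about z gives the same grasp; the last joint's range is limited). The gripper opens to 85 mm and grips with 20 to 120 N. Pads are 22 mm wide; open, the fingers measure 114 mm over their backs; the gripper's body (76 mm by 85 mm) begins 54 mm behind the grasp point. The pads swing forward as they close: fully open they stand 13 mm farther back than shut.
Start: joints at [-1.222, 0.264, 1.604, -0, 1.274, -0.037], TCP at [0.254, -0.625, 0.204] pointing down, gripper open.
Joint ranges: [-2.63, 2.63], [-0.94, 2.18], [0.31, 2.57], [-1.31, 4.45], [0, 2.66], [-2.55, 2.55]. Speed limits (rad/s): [2.57, 2.57, 3.14, 3.14, 3.14, 3.14].

INTERFACE

Orientations are given as a rotation vector (axis times angle).
In Python, from workcell import bot gives the robot as it stands.
- The arm moves only by the tool drive_tool, never from a script. Its argument "steps" is a list of rows, each a list of 2 entries, a list of its own where there are three numbers: the shift along the tool's x, y, z in mm, then the turn about the tool's z in degrees. In form: [[[dx, dy, dz], twist], ...]. A call has 1 to 8 rows; each row shifts and turns the commanded pose from where the row before left it, along the tool's axes as they then stand; what a row does not reach is not made up. A row lasts 1/12 s, in which the tool goes at most 41.7 mm and 7.16 degrees, less where a joint would pass 70% of its speed; a pose out of reach is approached as far as the arm can. A call is refused whole if a number of a shift passes 41.7 or a number of a turn 7.16, either way. A call with a gripper value outside its range is refused whole. "jaw" is the opening, from 0 (shut) to 1 (fully open), set as the call begins (left out, the last holds). The fingers move at their own pace and stop on an object; "force" is the grip in N (left out, the last holds). Time passes only in rows, so rows that do not move let the fingers close. It gives the time, the measured TCP pose, the force and the opening at its end, in the units of the state.
- bot.read_state(): the state, without advancing time (a new reading comes with each control period).
- bot.read_camera(name): name is "scene" or "side" or "wrist"; returns the picture (420x560x3 uint8, red, green, blue); there is no depth.
- bot.camera_info(name): a dict with "fx", "fy", "cx", "cy" (pixels), "position" and "attitude" of the camera in the world. Camera axes: x right, y down, z forward; pixel columns grow to the right and rows downward; lengths in m; the calibration is good to about 2 mm. The wrist camera is an equidistant fisheye: a pixel r from the principal point sees the ray r / f radians off the axis. A picture is of the moment at which its call begins: read the wrist's pose just before it. camera_info takes no time and is no camera call; for the wrist camera it gives the pose at the moment of the call.
- bot.finish_job(): hands the job in, once; it reports no verdict.
The state is a dict: "time": time; "q": joint angles; "joint_vel": joint speeds; "joint_torque": joint torques, N m; "tool_pos": TCP position; "tcp_rot": TCP orientation; "wrist_force": force on the tool from outside, world axes, zero at the start; "torque": the same for the moment, N m; "width": opening from 0.0 (shut) to 1.0 (fully open).
Only numpy, scipy, OpenCV 4.12 (cv2) and the standard library are available. Lean on these libraries where they do the work, as an engineer would, in place of code of your own. Each camera call takes 0.05 s, during which the arm holds its last target.

TASK

Set the film applicator's gap for the next draw-down: stand it flat on the glass plate of the draw-down bed, between the two guide rails and near the middle of the plate, and let go of it there. Then turn its thumbscrew clockwise until the blade seats on the glass and the screw goes no further, and back it off a quarter turn to open the gap. Finish still holding the thumbscrew at that setting, the applicator standing flat on the glass, so that it cannot creep before a colleague tightens the lock ring; leave the cup, the dish and the calculator where they are.

Things in the scene. Friction and masses are not known exactly. Their poses are not given: they have to be found in the camera images.
- applicator: film applicator, loose steel bridge, about 0.6 kg: runners at both ends (56 mm along its x, 12 wide, 34 high) make it 96 mm wide along its y; the cross-beam between them is 44 mm thick along x, from 12 to 38 mm up: grip its front and back faces, thumbscrew (up to 64.5 mm) between the fingers. Starts upright on the bench. Origin: middle of the underside, z up. Either way round will do
- thumbscrew_grip (a point): middle of the thumbscrew's upright grip bar, on the screw's axis over the applicator's middle, 56.5 mm above its underside. Bar: 38 mm long (this point's x), 12 mm thick (its y), 19 mm high, on a collar of 27 mm diameter whose top lies 10.5 mm below this point; under it a fixed lock ring of 31 mm diameter. An index line marks the top of the +x half
- thumbscrew (a joint): rad by which the screw is backed off: 0 = blade seated (hard stop), growing counter-clockwise seen from above; a quarter turn is 1.571. At 0 the bar lies along the applicator's x, index line towards +x. Starts between 2.1 and 2.9; cannot pass 4. It takes about 0.05 N m to turn and stays where it is left; the blade moves 1 mm a turn
- bed: draw-down bed, fixed: grey base 230 mm (its x) by 144 mm (its y) with a glass plate, whose top is 36 mm above the bench, between two aluminium guide rails along its x; rails 16 mm wide, 10 mm higher than the glass, 102 mm apart. A clamp bar with two small screws crosses the plate's +x end, 89 to 103 mm from the middle. Origin: middle of the underside, z up
- glass_centre (a point): middle of the upper face of the glass plate, on the bed's axes; the applicator's x lies along the bed's x when it stands between the rails
- cup: white open cup, 70 mm diameter, 41 mm high, a bystander; origin at the middle of its underside
- dish: white shallow dish, 124 mm diameter, 21 mm high, a bystander; origin at the middle of its underside
- pocket_calculator: desk calculator, 150 x 107 x 26 mm, a bystander; origin at the middle of its underside
Not all that is in view belongs to the job. What is shaped like the applicator but purple or yellow is not meant.

How it is judged:
On the way, in this order (a step that is already met when the one before it is completed fails the run):
1. the applicator stands flat on the glass between the rails, let go (z of applicator in the frame of glass_centre between -0.003 and 0.003 m and x of applicator in the frame of glass_centre between -0.05 and 0.05 m and angle between the x axis of applicator and the x axis of glass_centre, either way round below 0.2 rad and angle between applicator's own z axis and vertical below 0.04 rad and contact force between applicator and bed above 1 N and contact force between applicator and the fingers below 0.1 N), for 0.2 s.
2. the thumbscrew is turned in until the blade seats (value of joint thumbscrew below 0.1 rad), for 0.1 s.
At the end, for the whole second after the job is handed in: fingers grip the thumbscrew (over 2 N, within 30 mm of its bar's middle), which is still, 1.571 rad (within 0.3) back from its seat; the applicator stands still and flat on the glass between the rails, within 60 mm of the plate's middle along them, and bears on the bed with over 1 N (value of joint thumbscrew between 1.27 and 1.87 rad and velocity of joint thumbscrew between -0.1 and 0.1 rad/s and contact force between the fingers and applicator above 2 N and distance between the grasp point and thumbscrew_grip below 0.03 m and contact force between applicator and bed above 1 N and z of applicator in the frame of glass_centre between -0.003 and 0.003 m and x of applicator in the frame of glass_centre between -0.06 and 0.06 m and angle between the x axis of applicator and the x axis of glass_centre, either way round below 0.2 rad and angle between applicator's own z axis and vertical below 0.04 rad and linear speed of applicator below 0.02 m/s); the arm keeps its last pose, push and grip.
It fails at once if a bystander (cup, dish or calculator) was moved more than 30 mm (distance of any of cup, dish, pocket_calculator from where it was at the start of the episode above 0.03 m).
It fails at once if the applicator was tipped over (angle between applicator's own z axis and vertical above 0.7 rad).
It also fails if it takes over 69 s, if anything falls off the work surface, if the arm or the gripper's body presses on something with over 40 N, if the wrist force passes 120 N, or if a joint passes its speed limit or range.

## Working session

There is one attempt and no reset: what is moved stays moved. The work goes in short steps, Python scripts to look and compute and a tool call to move; the robot and the scene stay as the last step left them, time stands still between calls to the robot, and variables do not carry over. Pictures are saved under pics/ and viewed, and the job is handed in when it is done.

Besides the shell and the picture viewer there is one more tool, called by a JSON object that holds its "method" and its "body". drive_tool: Moves the arm, as the interface text tells. Its arguments: {"type":"object","properties":{"steps":{"type":"array","items":{"type":"array"}},"jaw":{"type":"number"},"force":{"type":"number"}},"required":["steps"]}

```bash
mkdir -p pics; ls; python3 - <<'E'
from workcell import bot
import cv2
s=bot.read_state(); print(s)
for n in ["scene","side","wrist"]:
    print(n,bot.camera_info(n))
    cv2.imwrite(f"pics/{n}0.png",bot.read_camera(n)[:,:,::-1])
E
```

```text
pics
{'time': 0.0, 'q': array([-1.22187198e+00,  2.64780346e-01,  1.60534978e+00,  6.53709688e-06,
        1.27370492e+00, -3.68963632e-02]), 'joint_vel': array([-5.08723892e-04, -7.19697065e-04, -1.89398755e-03,  1.01691776e-06,
        1.37177664e-04, -2.05410291e-03]), 'joint_torque': array([ 9.90016488e-04, -5.15104973e+01, -3.67317045e+01, -9.33010460e-05,
        1.28708855e-02,  1.70192862e-05]), 'tool_pos': array([ 0.25375132, -0.62464521,  0.20305685]), 'tcp_rot': array([-3.08114298e+00, -6.01865972e-01,  5.37232366e-04]), 'wrist_force': array([ 0.08697664, -0.18533446,  0.27151487]), 'torque': array([-0.04623974, -0.04779411, -0.05636267]), 'width': 0.9984097288875127}
scene {'fx': 465.6122711120849, 'fy': 465.6122711120849, 'cx': 272.43793338573346, 'cy': 216.22844741195289, 'position': array([-0.46194531, -0.86164875,  0.95391173]), 'attitude': array([-2.00368114,  0.99212445, -0.52640399])}
side {'fx': 426.5874521142998, 'fy': 426.5874521142998, 'cx': 275.206176221109, 'cy': 214.51699362752666, 'position': array([0.02260727, 0.73262996, 0.55096576]), 'attitude': array([-0.65444104,  2.3624088 , -1.48335512])}
wrist {'fx': 325.19226210127806, 'fy': 325.19226210127806, 'cx': 279.9971456395739, 'cy': 214.02422144111407, 'position': array([ 0.32652543, -0.5948871 ,  0.37372877]), 'attitude': array([ 2.37877506, -1.60341095, -0.25710787])}
```

View pics/scene0.png

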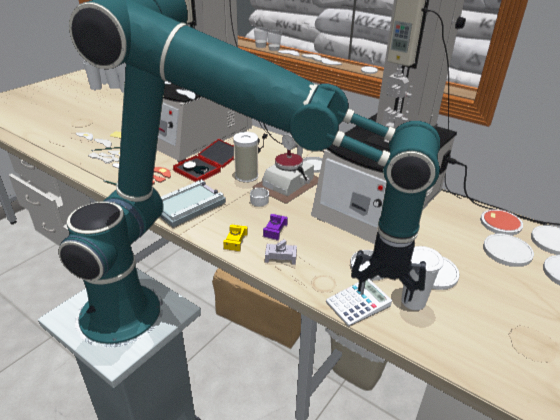

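View pics/side0.png

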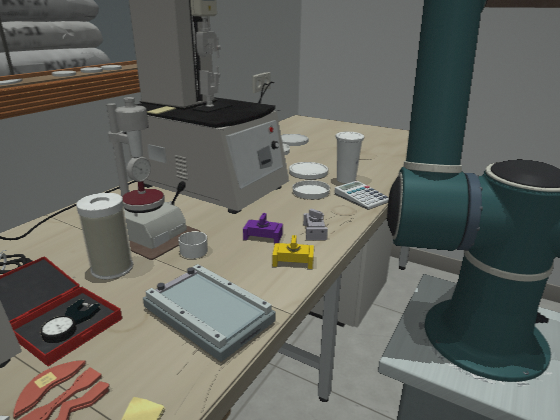

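View pics/wrist0.png

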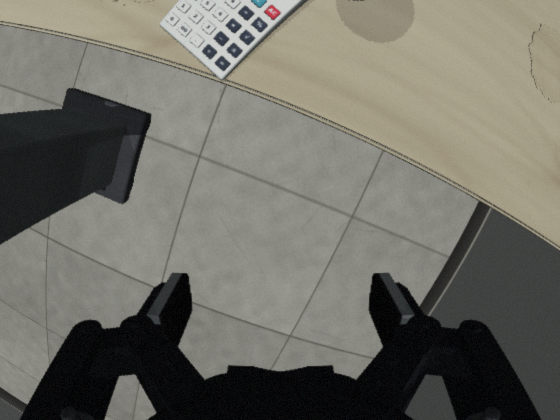

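The scene view shows the grey applicator near (281,252) and the bed near (190,202). The side view shows them at (316,225) and (208,308). Next I'll zoom in on both.

```bash
cat > h.py <<'E'
import numpy as np, cv2
from scipy.spatial.transform import Rotation as R
from workcell import bot
def ray(info,u,v,fish=False):
    x=(u-info['cx'])/info['fx'];y=(v-info['cy'])/info['fy']
    if fish:
        r=np.hypot(x,y); d=np.array([np.sin(r)*x/max(r,1e-9),np.sin(r)*y/max(r,1e-9),np.cos(r)])
    else: d=np.array([x,y,1.])
    return R.from_rotvec(info['attitude']).apply(d)
def onz(info,u,v,z,fish=False):
    d=ray(info,u,v,fish);p=info['position'];return p+d*(z-p[2])/d[2]
def proj(info,P,fish=False):
    P=np.atleast_2d(P);c=R.from_rotvec(info['attitude']).inv().apply(P-info['position'])
    if fish:
        rr=np.hypot(c[:,0],c[:,1]);th=np.arctan2(rr,c[:,2]);k=th/np.maximum(rr,1e-9)
        return np.c_[info['cx']+info['fx']*k*c[:,0],info['cy']+info['fy']*k*c[:,1]]
    return np.c_[info['cx']+info['fx']*c[:,0]/c[:,2],info['cy']+info['fy']*c[:,1]/c[:,2]]
E
python3 - <<'E'
import cv2
a=cv2.imread('pics/scene0.png');b=cv2.imread('pics/side0.png')
cv2.imwrite('pics/c1.png',cv2.resize(a[175:275,150:300],None,fx=5,fy=5,interpolation=cv2.INTER_CUBIC))
cv2.imwrite('pics/c2.png',cv2.resize(b[195:365,130:340],None,fx=3.5,fy=3.5,interpolation=cv2.INTER_CUBIC))
E
```

```text
(no output)
```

View pics/c1.png

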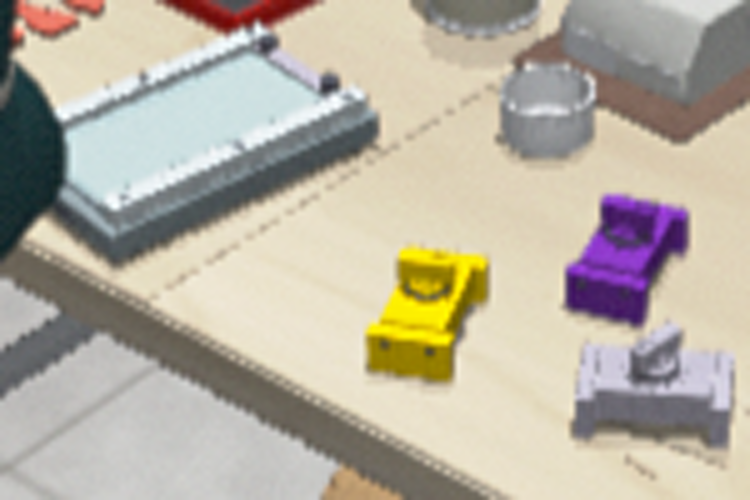

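View pics/c2.png

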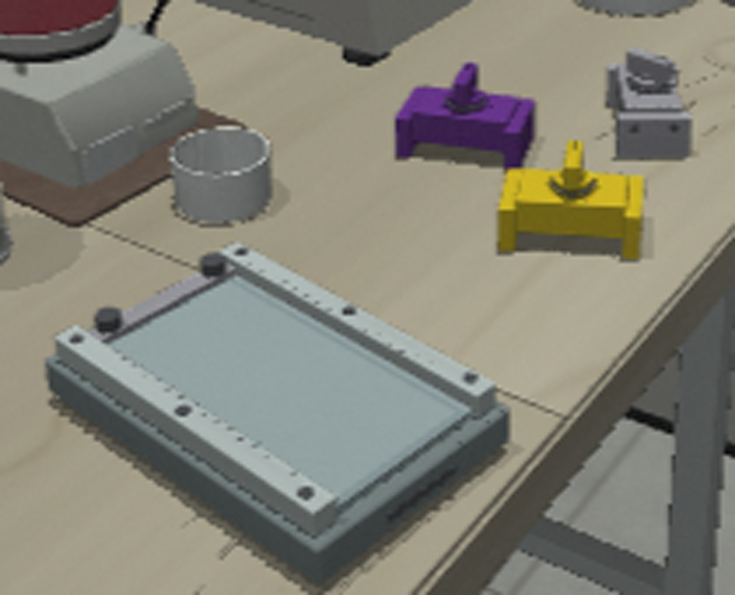

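```bash
python3 - <<'E'
from h import *
np.set_printoptions(precision=4,suppress=True)
S=bot.camera_info('side');C=bot.camera_info('scene')
f=lambda i,u,v,z:onz(i,u,v,z)
print('bed side',[f(S,130+u/3.5,195+v/3.5,0) for u,v in [(320,583),(50,400),(507,442)]])
print('bed scene',[f(C,150+u/5,175+v/5,0) for u,v in [(115,262),(378,130)]])
print('app side',[f(S,130+u/3.5,195+v/3.5,0) for u,v in [(620,157),(690,157)]])
print('app scene',[f(C,150+u/5,175+v/5,0) for u,v in [(575,435),(595,435),(712,445),(730,445)]])
print('bar top side',[f(S,130+u/3.5,195+v/3.5,0.064) for u,v in [(625,55),(675,75)]])
print('bar top scene',[f(C,150+u/5,175+v/5,0.064) for u,v in [(635,360),(680,328)]])
for n,u,v in [('cup',222,175+20),]:
  print(n,f(S,130+u/3.5,195+v/3.5,0.0))
E
```

```text
bed side [array([0.3814, 0.303 , 0.    ]), array([0.6011, 0.2701, 0.    ]), array([0.3563, 0.1647, 0.    ])]
bed scene [array([0.3609, 0.1739, 0.    ]), array([0.5942, 0.1416, 0.    ])]
app side [array([ 0.4496, -0.1588,  0.    ]), array([ 0.4045, -0.1864,  0.    ])]
app scene [array([ 0.4108, -0.1859, -0.    ]), array([ 0.4184, -0.1957,  0.    ]), array([ 0.4553, -0.259 ,  0.    ]), array([ 0.4622, -0.2678,  0.    ])]
bar top side [array([ 0.4688, -0.1994,  0.064 ]), array([ 0.4215, -0.1878,  0.064 ])]
bar top scene [array([ 0.4292, -0.2176,  0.064 ]), array([ 0.4714, -0.2209,  0.064 ])]
cup [0.6685 0.0403 0.    ]
```

{"method": "drive_tool", "body": {"steps": [[[28,-25,0],0],[[28,-25,0],0],[[28,-25,0],0],[[28,-25,0],0],[[28,-25,0],0],[[28,-25,0],0],[[28,-25,0],0],[[28,-25,0],0]], "jaw": 1}}

```text
time: 0.82
tool_pos: [0.3865, -0.3539, 0.2041]
tcp_rot: [-3.083, -0.602, 0.0]
wrist_force: [0.7, -0.8, -0.2]
width: 1.002
```

{"method": "drive_tool", "body": {"steps": [[[28,-25,0],0],[[28,-25,0],0],[[28,-25,0],0],[[0,0,0],-7.1],[[0,0,0],-7.1],[[0,0,0],-7.1],[[0,0,0],-7.1],[[0,0,0],-7.1]]}}

```text
time: 1.48
tool_pos: [0.4357, -0.2542, 0.2041]
tcp_rot: [-2.747, -1.523, 0.001]
wrist_force: [-0.4, -0.7, 0.2]
width: 1.001
```

{"method": "drive_tool", "body": {"steps": [[[0,0,0],-7.1],[[0,0,0],-7.1],[[0,0,0],-7.1],[[0,0,0],-7.1],[[0,0,0],-7.1],[[0,0,0],-7.1],[[0,0,0],-7.1],[[0,0,0],-7.1]]}}

```text
time: 2.15
tool_pos: [0.4356, -0.2545, 0.204]
tcp_rot: [-1.693, -2.645, -0.0]
wrist_force: [0.1, -0.1, 0.3]
width: 1.002
```

```bash
python3 - <<'E'
from h import *
s=bot.read_state(); print(s['time'],s['q'],s['tool_pos'],s['tcp_rot'],R.from_rotvec(s['tcp_rot']).as_matrix())
cv2.imwrite("pics/w1.png",bot.read_camera('wrist')[:,:,::-1])
E
```

```text
2.15 [-5.78132520e-01 -6.10848695e-02  1.96079111e+00 -3.86682040e-06
  1.24251128e+00 -1.01022343e+00] [ 0.43562012 -0.25451302  0.20403104] [-1.69325318e+00 -2.64548148e+00 -2.86823239e-06] [[-4.18771452e-01  9.08091513e-01 -5.25314826e-04]
 [ 9.08091512e-01  4.18771647e-01  3.38398689e-04]
 [ 5.27283932e-04 -3.35322224e-04 -9.99999805e-01]]
```

View pics/w1.png

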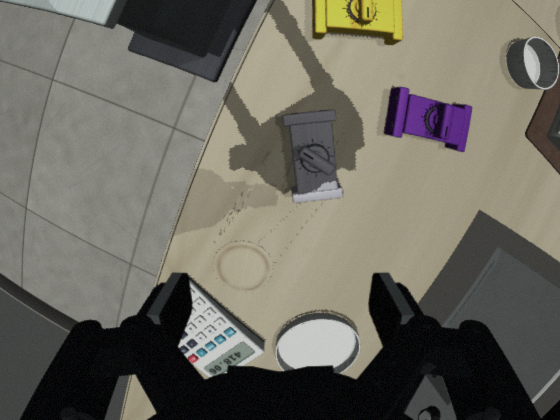

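The wrist view shows the applicator at about (316,155), with its long axis running from (310,113) to (320,197) and the thumbscrew at (318,155). Next I'll measure it.

```bash
python3 - <<'E'
from h import *
a=cv2.imread('pics/w1.png')
cv2.imwrite('pics/w1c.png',cv2.resize(a[95:215,260:370],None,fx=5,fy=5,interpolation=cv2.INTER_CUBIC))
E
```

```text
(no output)
```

View pics/w1c.png

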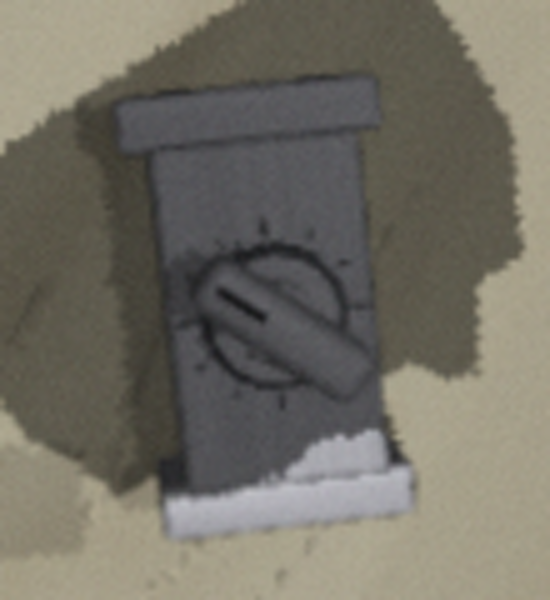

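```bash
cat > fit.py <<'E'
from h import *
from scipy.optimize import least_squares
np.set_printoptions(precision=4,suppress=True)
def fitpose(info,obj,pix,x0,fish=True):
    obj=np.array(obj);pix=np.array(pix)
    def f(p):
        c,s=np.cos(p[2]),np.sin(p[2])
        P=np.c_[p[0]+c*obj[:,0]-s*obj[:,1],p[1]+s*obj[:,0]+c*obj[:,1],obj[:,2]]
        return (proj(info,P,fish)-pix).ravel()
    r=least_squares(f,x0);return r.x,r.fun.reshape(-1,2)
E
python3 - <<'E'
from fit import *
W=bot.camera_info('wrist')
pix=lambda u,v:(260+u/5-0.4,95+v/5-0.4)
P=[pix(118,102),pix(378,76),pix(168,538),pix(412,512)]
for p in P: print(onz(W,*p,0.034,True))
print('bar',[onz(W,*pix(u,v),0.0645,True) for u,v in [(215,275),(355,375)]])
# which corners: try yaw guess .58
for O in ([(-.028,.048),(.028,.048),(-.028,-.048),(.028,-.048)],):
  r,e=fitpose(W,[(*o,.034) for o in O],P,[.456,-.212,.58]);print(r,e)
s=bot.read_state();M=R.from_rotvec(s['tcp_rot']).as_matrix();print((r[:2]-s['tool_pos'][:2])@M[:2,:2], np.arctan2(M[1,1],M[0,1]))
E
```

```text
[ 0.4052 -0.1846  0.034 ]
[ 0.4514 -0.1559  0.034 ]
[ 0.4549 -0.2651  0.034 ]
[ 0.501  -0.2369  0.034 ]
bar [array([ 0.4356, -0.2065,  0.0645]), array([ 0.4688, -0.2123,  0.0645])]
[ 0.4532 -0.2106  0.5518] [[-0.808  -0.554 ]
 [ 0.7044 -0.5031]
 [-0.7859  0.753 ]
 [ 0.9609  0.4459]]
[0.0323 0.0345] 0.4375349901954711
```

{"method": "drive_tool", "body": {"steps": [[[16,17,0],0],[[16,17,0],0],[[0,0,10],-6.5],[[0,0,30],0],[[0,0,30],0],[[0,0,20],0],[[0,0,0],0],[[0,0,0],0]]}}

```text
time: 2.87
tool_pos: [0.4524, -0.2108, 0.1132]
tcp_rot: [-1.55, -2.729, 0.0]
wrist_force: [0.5, -0.3, 0.2]
width: 0.998
```

```bash
python3 - <<'E'
from h import *
s=bot.read_state(); M=R.from_rotvec(s['tcp_rot']).as_matrix();print(s['time'],s['tool_pos'],np.arctan2(M[1,1],M[0,1]),s['wrist_force'])
print((np.array([.4532,-.2106])-s['tool_pos'][:2])@M[:2,:2])
cv2.imwrite("pics/w2.png",bot.read_camera('wrist')[:,:,::-1])
E
```

```text
2.8667 [ 0.45237418 -0.21081286  0.11317987] 0.5377865960767514 [ 0.51757105 -0.34911487  0.20849708]
[-0.0002402   0.00081828]
```

View pics/w2.png

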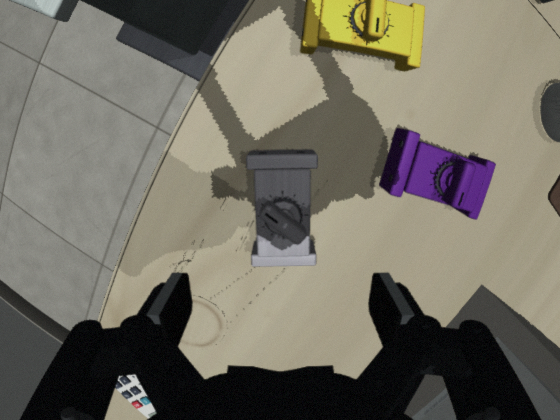

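The applicator sits centrally between the fingers, square to the jaws at column 283. Going down.

{"method": "drive_tool", "body": {"steps": [[[0,1,20],-0.8],[[0,0,25],0],[[0,0,25],0],[[0,0,20],0],[[0,0,14],0],[[0,0,0],0],[[0,0,0],0]]}}

```text
time: 3.5
tool_pos: [0.4555, -0.2116, 0.0116]
tcp_rot: [1.53, 2.742, 0.0]
wrist_force: [-0.1, -0.3, -0.4]
width: 1.006
```

{"method": "drive_tool", "body": {"steps": [[[0,0,0],0],[[0,0,0],0],[[0,0,0],0],[[0,0,0],0],[[0,0,0],0],[[0,0,0],0],[[0,0,0],0],[[0,0,0],0]], "jaw": 0, "force": 60}}

```text
time: 4.17
tool_pos: [0.4551, -0.2117, 0.0121]
tcp_rot: [1.529, 2.743, -0.001]
wrist_force: [-2.8, -0.3, 8.4]
width: 0.382
```

```bash
python3 - <<'E'
from h import *
s=bot.read_state(); M=R.from_rotvec(s['tcp_rot']).as_matrix();print(s['time'],s['tool_pos'],np.arctan2(M[1,1],M[0,1]),s['wrist_force'],s['width']*85)
cv2.imwrite("pics/w3.png",bot.read_camera('wrist')[:,:,::-1])
a=bot.read_camera('side')[:,:,::-1]
cv2.imwrite("pics/s3.png",cv2.resize(a[120:300,200:440],None,fx=3,fy=3))
E
```

```text
4.1667 [ 0.4550844  -0.21165415  0.01207803] 0.5535913278259558 [-2.77965955 -0.30096443  8.40789541] 32.42917460840749
```

View pics/w3.png

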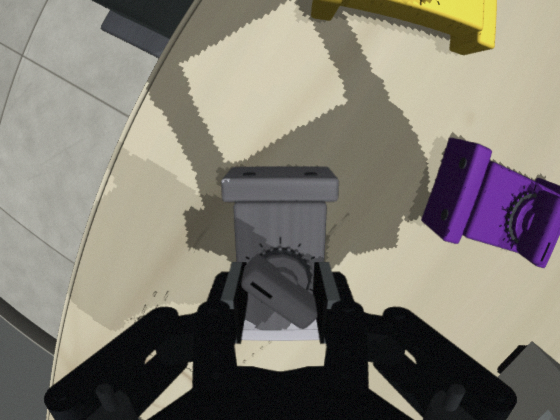

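View pics/s3.png

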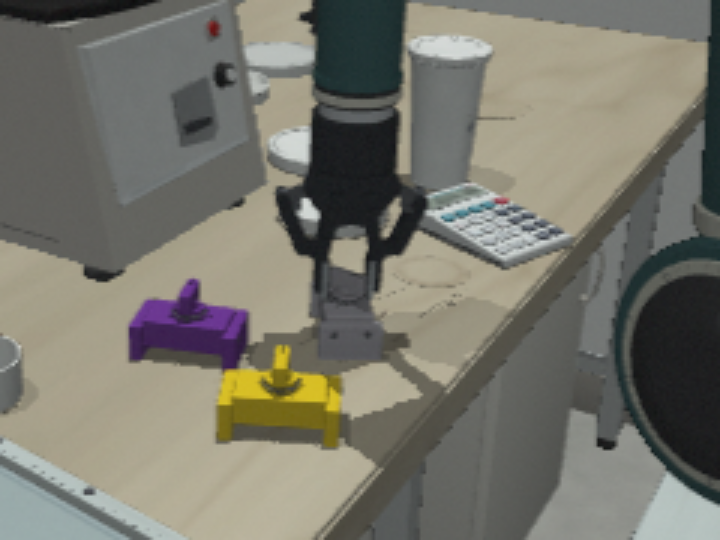

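{"method": "drive_tool", "body": {"steps": [[[0,0,0],0],[[0,0,0],0],[[0,0,-5],0],[[0,0,-5],0],[[0,0,-10],0],[[0,0,-10],0],[[0,0,0],0]]}}

```text
time: 4.85
tool_pos: [0.4559, -0.2117, 0.0425]
tcp_rot: [1.528, 2.741, 0.0]
wrist_force: [0.9, -1.0, -6.6]
width: 0.386
```

```bash
python3 - <<'E'
from h import *
s=bot.read_state(); M=R.from_rotvec(s['tcp_rot']).as_matrix();print(s['time'],s['tool_pos'],np.arctan2(M[1,1],M[0,1]),s['wrist_force'],s['width']*85)
cv2.imwrite("pics/w4.png",bot.read_camera('wrist')[:,:,::-1])
a=bot.read_camera('side')[:,:,::-1]
cv2.imwrite("pics/s4.png",cv2.resize(a[120:300,200:440],None,fx=3,fy=3))
E
```

```text
4.85 [ 0.45591983 -0.21166048  0.04253469] 0.553427085698796 [ 0.94452017 -0.99103371 -6.62858737] 32.80784669567359
```

View pics/w4.png

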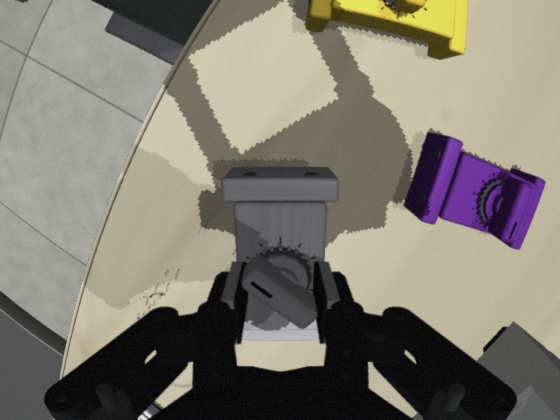

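View pics/s4.png

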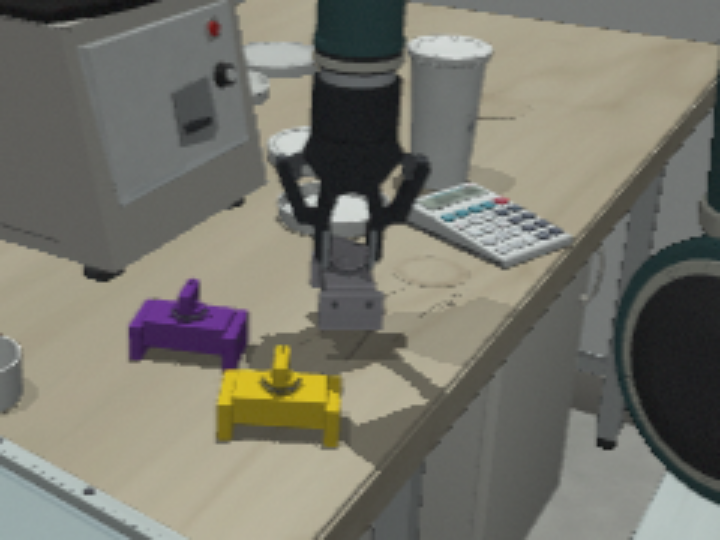

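{"method": "drive_tool", "body": {"steps": [[[0,0,-20],0],[[0,0,-30],0],[[0,0,-30],0],[[0,0,-30],0],[[0,0,-30],0],[[0,0,-20],0],[[10,7,0],0],[[20,13,0],0]]}}

```text
time: 5.62
tool_pos: [0.4569, -0.1766, 0.2016]
tcp_rot: [1.532, 2.738, -0.001]
wrist_force: [0.7, 1.6, -7.7]
width: 0.381
```

{"method": "drive_tool", "body": {"steps": [[[29,19,0],0],[[29,19,0],0],[[29,19,0],0],[[29,19,0],0],[[29,19,0],0],[[29,19,0],0],[[29,19,0],0],[[20,14,0],0]]}}

```text
time: 6.28
tool_pos: [0.4612, 0.0954, 0.1981]
tcp_rot: [-1.527, -2.741, 0.001]
wrist_force: [0.5, -0.8, -7.3]
width: 0.383
```

{"method": "drive_tool", "body": {"steps": [[[8,5,0],3],[[0,0,0],6],[[0,0,0],7],[[0,0,0],7],[[0,0,0],7],[[0,0,0],6],[[0,0,0],4.3],[[0,0,0],0]]}}

```text
time: 6.95
tool_pos: [0.4617, 0.1018, 0.198]
tcp_rot: [-2.381, -2.045, 0.005]
wrist_force: [0.9, 0.5, -7.5]
width: 0.383
```

```bash
python3 - <<'E'
from h import *
s=bot.read_state(); M=R.from_rotvec(s['tcp_rot']).as_matrix();print(s['time'],s['tool_pos'],np.arctan2(M[1,1],M[0,1]),s['wrist_force'],s['width']*85,s['q'])
print(bot.camera_info('wrist'))
cv2.imwrite("pics/w5.png",bot.read_camera('wrist')[:,:,::-1])
E
```

```text
6.95 [0.46170362 0.10183295 0.19795593] -0.15151929725980798 [ 0.87979773  0.50890432 -7.52515068] 32.59661853578099 [ 1.64033768e-01 -1.18549490e-01  2.02468700e+00  4.80470007e-04
  1.23948713e+00  3.15394234e-01]
{'fx': 325.19226210127806, 'fy': 325.19226210127806, 'cx': 279.9971456395739, 'cy': 214.02422144111407, 'position': array([0.47311412, 0.18090084, 0.36845135]), 'attitude': array([ 2.8162174 , -0.21496753, -0.03951865])}
```

View pics/w5.png

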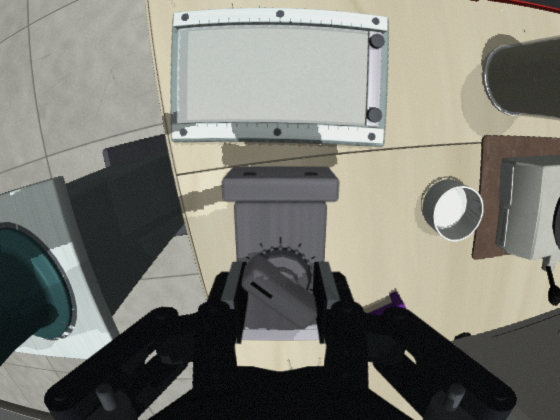

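```bash
python3 - <<'E'
from h import *
a=cv2.imread('pics/w5.png')
cv2.imwrite('pics/w5c.png',cv2.resize(a[0:150,165:395],None,fx=3.4,fy=3.4,interpolation=cv2.INTER_CUBIC))
cv2.imwrite('pics/w5d.png',cv2.resize(a[160:350,210:350],None,fx=3.1,fy=3.1,interpolation=cv2.INTER_CUBIC))
E
```

```text
(no output)
```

View pics/w5c.png

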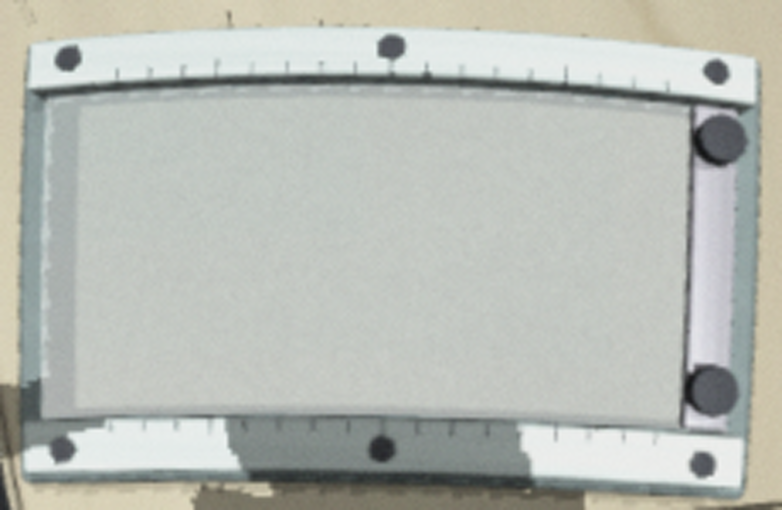

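View pics/w5d.png

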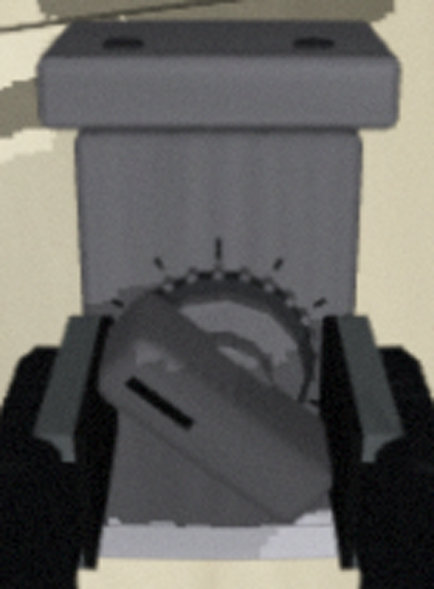

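```bash
python3 - <<'E'
from fit import *
W=bot.camera_info('wrist')
b=lambda u,v:(165+(u+.5)/3.4-.5,(v+.5)/3.4-.5)
P=np.array([b(*p) for p in [(62,449),(381,449),(702,464),(68,58),(391,47),(716,71)]])
def f(p,full=False):
    a=p[3];o=np.array([(-a,-.059),(0,-.059),(a,-.059),(-a,.059),(0,.059),(a,.059)])
    c,s=np.cos(p[2]),np.sin(p[2])
    return (proj(W,np.c_[p[0]+c*o[:,0]-s*o[:,1],p[1]+s*o[:,0]+c*o[:,1],np.full(6,.0465)],True)-P).ravel()
r=least_squares(f,[.4835,.224,-.15,.1]);print('bed',r.x,r.fun.reshape(-1,2))
for p in [(30,47),(755,60),(743,492),(24,475)]: print('rail outer corner',onz(W,*b(*p),.046,True))
d=lambda u,v:(210+(u+.5)/3.1-.5,160+(v+.5)/3.1-.5)
s=bot.read_state();z=s['tool_pos'][2]-.0118
Q=[d(*p) for p in [(40,60),(398,60),(40,126),(398,126),(78,132),(360,132)]]
O=[(-.028,.048,z+.034),(.028,.048,z+.034),(-.028,.036,z+.034),(.028,.036,z+.034),(-.022,.036,z+.038),(.022,.036,z+.038)]
r2,e=fitpose(W,O,Q,[.46,.1,-.15]);print('app',r2,e)
M=R.from_rotvec(s['tcp_rot']).as_matrix();T=s['tool_pos'][:2]
print('app in tool',(r2[:2]-T)@M[:2,:2])
print('move',(r.x[:2]-r2[:2])@M[:2,:2],'yaw',r.x[2]-np.arctan2(M[1,1],M[0,1]))
E
```

```text
bed [ 0.4761  0.22   -0.1739  0.0951] [[ 0.0054 -0.9327]
 [ 0.066  -1.111 ]
 [ 0.0255 -1.0657]
 [ 0.0087  1.0989]
 [ 0.0529  1.0041]
 [-0.1808  1.2704]]
rail outer corner [0.3815 0.3029 0.046 ]
rail outer corner [0.5936 0.2664 0.046 ]
rail outer corner [0.5717 0.1345 0.046 ]
rail outer corner [0.3584 0.172  0.046 ]
app [ 0.461   0.1034 -0.1486] [[-1.8587 -2.1908]
 [ 1.8556 -2.207 ]
 [-0.6491  1.0285]
 [ 0.6742  1.0354]
 [-1.7641  1.4066]
 [ 1.7358  1.4137]]
app in tool [ 0.0015 -0.0011]
move [ 0.1176 -0.0023] yaw -0.025736472105391844
```

```bash
python3 - <<'E'
from fit import *
W=bot.camera_info('wrist')
d=lambda u,v:(210+(u+.5)/3.1-.5,160+(v+.5)/3.1-.5)
s=bot.read_state()
M=R.from_rotvec(s['tcp_rot']).as_matrix();T=s['tool_pos'][:2]
Q=[d(*p) for p in [(40,60),(398,60),(40,126),(398,126),(78,132),(360,132)]]
for dz in (.0118,.016,.02,.024):
  z=s['tool_pos'][2]-dz
  O=[(-.028,.048,z+.034),(.028,.048,z+.034),(-.028,.036,z+.034),(.028,.036,z+.034),(-.022,.036,z+.038),(.022,.036,z+.038)]
  r2,e=fitpose(W,O,Q,[.46,.1,-.15]);print(dz,(r2[:2]-T)@M[:2,:2],abs(e).mean())
E
```

```text
0.0118 [ 0.0015 -0.0011] 1.484951462338337
0.016 [ 0.0004 -0.0011] 0.8693583360791758
0.02 [-0.0006 -0.0011] 1.1682722159935135
0.024 [-0.0016 -0.0011] 1.6685945889414977
```

{"method": "drive_tool", "body": {"steps": [[[10,0,0],0.6],[[20,-1,0],0.7],[[25,-1,0],0],[[25,0,0],0],[[22,0,0],0],[[15,0,0],0],[[0,0,20],0],[[0,0,30],0]]}}

```text
time: 7.67
tool_pos: [0.4844, 0.2195, 0.1532]
tcp_rot: [2.399, 2.024, 0.012]
wrist_force: [-0.1, 0.7, -8.4]
width: 0.386
```

{"method": "drive_tool", "body": {"steps": [[[0,0,30],0],[[0,0,25],0],[[0,0,18],0],[[0,0,0],0],[[0,0,0],0]]}}

```text
time: 8.08
tool_pos: [0.4794, 0.2164, 0.0756]
tcp_rot: [-2.403, -2.022, 0.007]
wrist_force: [0.6, -0.7, -5.8]
width: 0.384
```

```bash
python3 - <<'E'
from fit import *
s=bot.read_state(); M=R.from_rotvec(s['tcp_rot']).as_matrix();T=s['tool_pos'];print(s['time'],T,np.arctan2(M[1,1],M[0,1]),s['wrist_force'],s['q'])
print((np.array([.4762,.2195])-T[:2])@M[:2,:2])
a=bot.read_camera('wrist')[:,:,::-1];cv2.imwrite("pics/w6.png",a)
a=bot.read_camera('side')[:,:,::-1]
cv2.imwrite("pics/s6.png",cv2.resize(a[200:380,110:310],None,fx=3.3,fy=3.3))
a=bot.read_camera('scene')[:,:,::-1]
cv2.imwrite("pics/c6.png",cv2.resize(a[150:250,140:290],None,fx=5,fy=5))
E
```

```text
8.0833 [0.4794 0.2164 0.0756] -0.17167138991714476 [ 0.5666 -0.7184 -5.7587] [ 0.3767  0.1055  2.0438 -0.0001  0.9971  0.5484]
[ 0.0025 -0.0037]
```

View pics/w6.png

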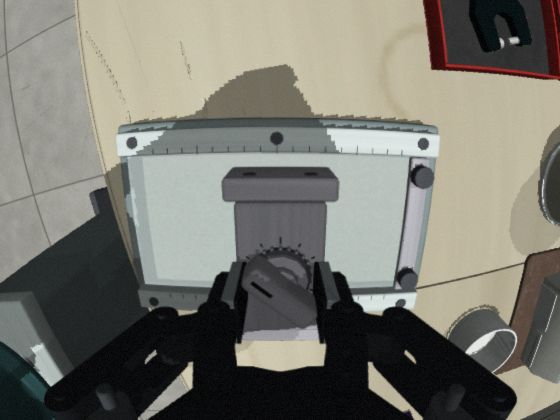

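View pics/s6.png

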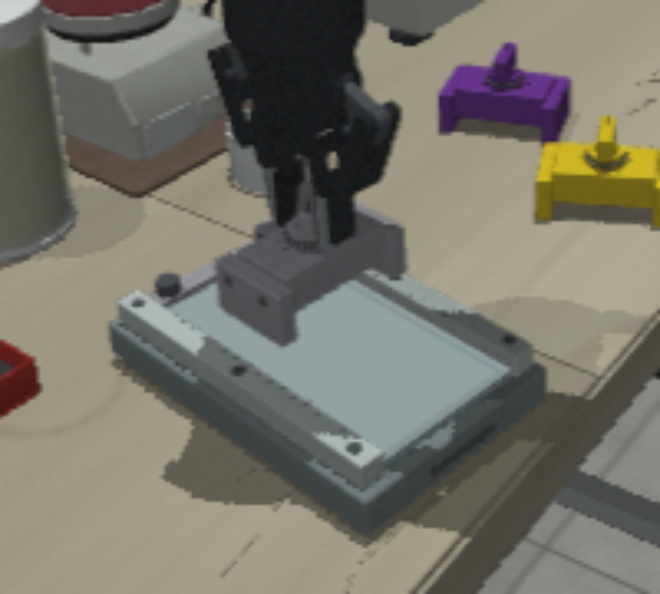

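View pics/c6.png

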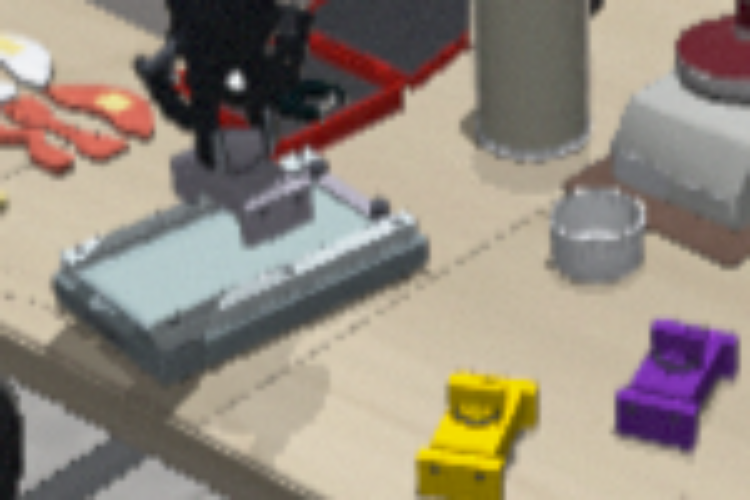

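```bash
python3 - <<'E'
from h import *
a=cv2.imread('pics/w6.png')
cv2.imwrite('pics/w6c.png',cv2.resize(a[110:320,110:445],None,fx=2.35,fy=2.35,interpolation=cv2.INTER_CUBIC))
E
```

```text
(no output)
```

View pics/w6c.png

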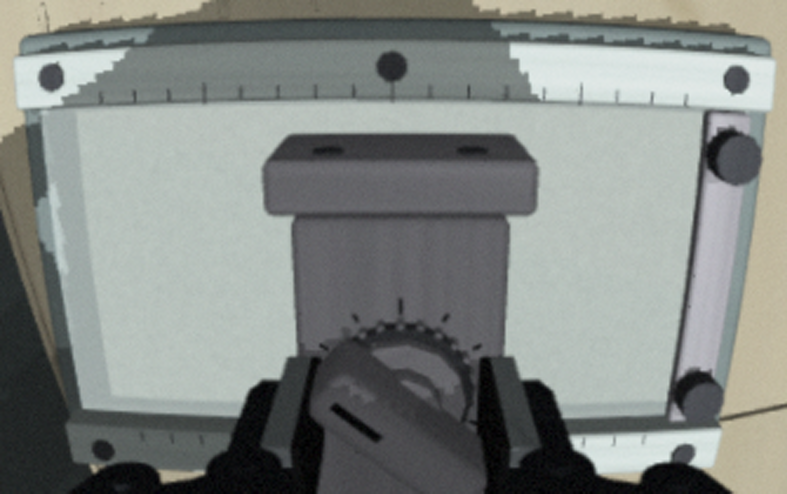

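```bash
python3 - <<'E'
from fit import *
W=bot.camera_info('wrist')
d=lambda u,v:(110+(u+.5)/2.35-.5,110+(v+.5)/2.35-.5)
s=bot.read_state();M=R.from_rotvec(s['tcp_rot']).as_matrix();T=s['tool_pos']
a=.0951;h=.0465
P=[(52,77),(392,66),(736,79),(103,450),(683,453)]
O=[(-a,.059,h),(0,.059,h),(a,.059,h),(-a,-.059,h),(a,-.059,h)]
r,e=fitpose(W,O,[d(*p) for p in P],[.476,.22,-.17]);print('bed',r,e.ravel())
# far rail inner edge and near
for p in [(300,102),(500,102),(150,414),(600,420),(250,103),(560,103)]:
    g=onz(W,*d(*p),.046,True);c=np.array([-np.sin(r[2]),np.cos(r[2])]);print(p,'bed y',(g[:2]-r[:2])@c)
Qp=[(290,137),(512,137),(265,170),(537,170),(265,212),(537,212)]
def f(q):
    x,y,yaw,z=q
    o=np.array([(-.028,.048,0),(.028,.048,0),(-.028,.048,.034),(.028,.048,.034),(-.028,.036,.034),(.028,.036,.034)])
    c,sn=np.cos(yaw),np.sin(yaw)
    return (proj(W,np.c_[x+c*o[:,0]-sn*o[:,1],y+sn*o[:,0]+c*o[:,1],z+o[:,2]],True)-np.array([d(*p) for p in Qp])).ravel()
k=least_squares(f,[.478,.218,-.17,.064]);print('app',k.x,k.fun,'tool z - z',T[2]-k.x[3])
print('app in tool',(k.x[:2]-T[:2])@M[:2,:2]);print('move app->bed',(r[:2]-k.x[:2])@M[:2,:2],'dyaw',r[2]-np.arctan2(M[1,1],M[0,1]))
E
```

```text
bed [ 0.4802  0.2212 -0.1784] [ 2.5425  1.2881  0.3963  1.5956 -2.8638  1.3162  1.2838 -3.3243 -1.4531
 -3.7018]
(300, 102) bed y 0.05035703620488087
(500, 102) bed y 0.05058737363423459
(150, 414) bed y -0.04726267626629588
(600, 420) bed y -0.04829387758434403
(250, 103) bed y 0.050304768152321565
(560, 103) bed y 0.05073479257939386
app [ 0.4817  0.2171 -0.1746  0.0626] [-0.6359 -0.6264  0.2658 -0.5912  0.4072 -2.6411 -0.2233 -2.6089  1.5008
  3.1751 -1.3776  3.1676] tool z - z 0.01677996975114203
app in tool [-0.001  -0.0013]
move app->bed [ 0.0038 -0.0022] dyaw -0.006183024773417534
```

{"method": "drive_tool", "body": {"steps": [[[1,-1,5],0.2],[[1,-1,5],0.2],[[0,0,3],0],[[0,0,0],0]]}}

```text
time: 8.57
tool_pos: [0.4789, 0.2192, 0.0636]
tcp_rot: [-2.411, -2.013, 0.002]
wrist_force: [-0.3, -0.3, -7.4]
width: 0.383
```

```bash
python3 - <<'E'
from fit import *
s=bot.read_state(); M=R.from_rotvec(s['tcp_rot']).as_matrix();T=s['tool_pos'];print(s['time'],T,np.arctan2(M[1,1],M[0,1]),s['wrist_force'])
W=bot.camera_info('wrist')
a=bot.read_camera('wrist')[:,:,::-1];cv2.imwrite("pics/w7.png",a)
cv2.imwrite('pics/w7c.png',cv2.resize(a[120:220,190:370],None,fx=4.4,fy=4.4,interpolation=cv2.INTER_CUBIC))
a=bot.read_camera('side')[:,:,::-1]
cv2.imwrite("pics/s7.png",cv2.resize(a[250:330,140:260],None,fx=6,fy=6,interpolation=cv2.INTER_CUBIC))
E
```

```text
8.5667 [0.4789 0.2192 0.0636] -0.17945630138518734 [-0.2915 -0.2943 -7.3772]
```

View pics/w7c.png

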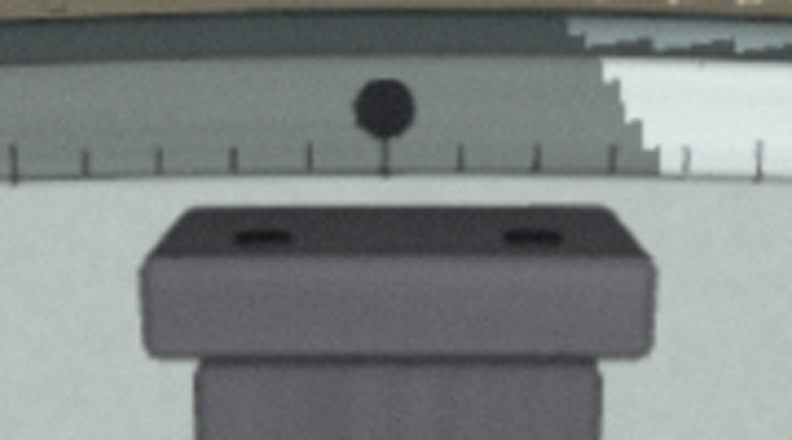

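View pics/s7.png

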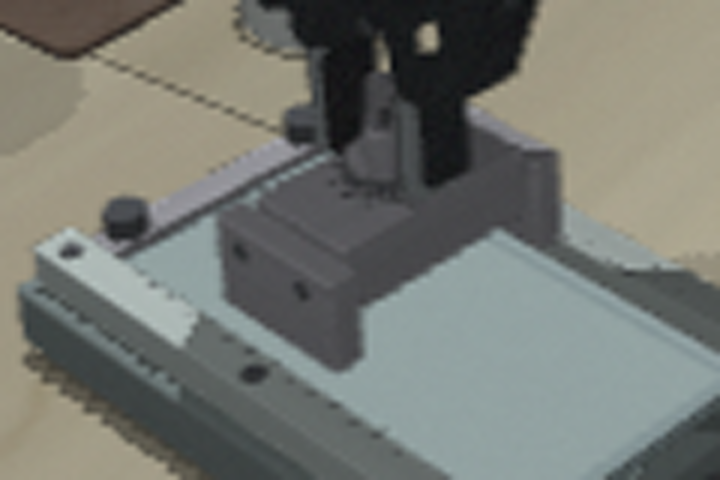

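```bash
python3 - <<'E'
from fit import *
s=bot.read_state(); M=R.from_rotvec(s['tcp_rot']).as_matrix();T=s['tool_pos']
W=bot.camera_info('wrist')
d=lambda u,v:(190+(u+.5)/4.4-.5,120+(v+.5)/4.4-.5)
yaw=-.176;c=np.array([-np.sin(yaw),np.cos(yaw)]);cx=np.array([c[1],-c[0]])
for u in (200,386,600):
  rail=onz(W,*d(u,178 if u!=600 else 177),.046,True)[:2]@c
  print(u,[round(1e3*(rail-onz(W,*d(u,206),T[2]-k,True)[:2]@c),2) for k in (.0118,.0145,.017)])
w=[onz(W,*d(u,206),T[2]-.0118,True) for u in (192,608)];print(np.linalg.norm(w[0]-w[1]))
w=[onz(W,*d(u,207),.046,True) for u in (13,760)];print(np.linalg.norm(w[0]-w[1]),'tick span, 10 ticks?')
w=onz(W,*d(14,178),.046,True)[:2]-onz(W,*d(758,177),.046,True)[:2];print('rail yaw',np.arctan2(-w[1],-w[0]))
E
```

```text
200 [np.float64(2.73), np.float64(3.19), np.float64(3.62)]
386 [np.float64(2.7), np.float64(3.16), np.float64(3.6)]
600 [np.float64(2.86), np.float64(3.33), np.float64(3.76)]
0.05397345151121917
0.10185425348210832 tick span, 10 ticks?
rail yaw -0.180462713214196
```

The runner is about 3 mm from the far rail, as intended, and parallel to it. Lowering now.

{"method": "drive_tool", "body": {"steps": [[[0,0,4],0],[[0,0,4],0],[[0,0,4],0],[[0,0,2],0],[[0,0,1],0],[[0,0,0],0],[[0,0,0],0]]}}

```text
time: 9.25
tool_pos: [0.4797, 0.2194, 0.0493]
tcp_rot: [-2.412, -2.013, 0.0]
wrist_force: [-0.5, 1.3, -6.8]
width: 0.383
```

{"method": "drive_tool", "body": {"steps": [[[0,0,0.8],0],[[0,0,0],0],[[0,0,0],0]]}}

```text
time: 9.5
tool_pos: [0.4798, 0.2195, 0.0487]
tcp_rot: [2.412, 2.013, 0.0]
wrist_force: [-0.6, -0.0, -7.5]
width: 0.381
```

```bash
python3 - <<'E'
from fit import *
s=bot.read_state(); print(s['time'],s['tool_pos'],s['wrist_force'],s['torque'])
a=bot.read_camera('wrist')[:,:,::-1]
cv2.imwrite('pics/w8.png',cv2.resize(a[120:320,140:420],None,fx=2.8,fy=2.8,interpolation=cv2.INTER_CUBIC))
E
```

```text
9.5 [0.4798 0.2195 0.0487] [-0.5585 -0.0429 -7.5169] [-0.0708  0.0287  0.0272]
```

View pics/w8.png

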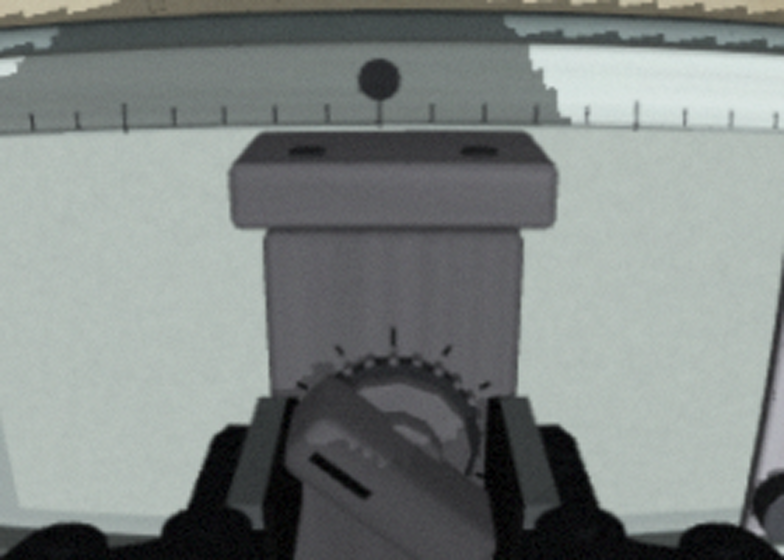

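{"method": "drive_tool", "body": {"steps": [[[0,0,0.7],0],[[0,0,0.7],0],[[0,0,0],0],[[0,0,0],0]]}}

```text
time: 9.88
tool_pos: [0.4801, 0.2196, 0.0482]
tcp_rot: [2.412, 2.013, 0.001]
wrist_force: [-2.9, -1.8, 2.7]
width: 0.388
```

Contact: the force went from -7.5 to +2.7 N. Releasing.

{"method": "drive_tool", "body": {"steps": [[[0,0,0],0],[[0,0,0],0],[[0,0,0],0],[[0,0,0],0],[[0,0,0],0],[[0,0,0],0],[[0,0,0],0],[[0,0,0],0]], "jaw": 1}}

```text
time: 10.55
tool_pos: [0.4797, 0.2195, 0.0471]
tcp_rot: [-2.412, -2.013, -0.0]
wrist_force: [-0.0, -0.1, -0.6]
width: 0.999
```

{"method": "drive_tool", "body": {"steps": [[[0,0,-20],0],[[0,0,-20],0],[[0,0,-20],0],[[0,0,-20],0],[[0,0,0],0],[[0,0,0],0]]}}

```text
time: 11.05
tool_pos: [0.4809, 0.2199, 0.1285]
tcp_rot: [2.411, 2.012, 0.005]
wrist_force: [-1.2, 0.0, -0.7]
width: 0.999
```

```bash
python3 - <<'E'
from fit import *
s=bot.read_state(); print(s['time'],s['tool_pos'],s['wrist_force'],s['q'])
a=bot.read_camera('wrist')[:,:,::-1];cv2.imwrite('pics/w9.png',a)
cv2.imwrite('pics/w9c.png',cv2.resize(a[90:290,160:420],None,fx=3,fy=3,interpolation=cv2.INTER_CUBIC))
a=bot.read_camera('side')[:,:,::-1]
cv2.imwrite("pics/s9.png",cv2.resize(a[240:360,130:290],None,fx=4.8,fy=4.8,interpolation=cv2.INTER_CUBIC))
E
```

```text
11.05 [0.4809 0.2199 0.1285] [-1.2257  0.0478 -0.7104] [ 0.3818  0.0469  1.9987 -0.      1.0927  0.5615]
```

View pics/w9c.png

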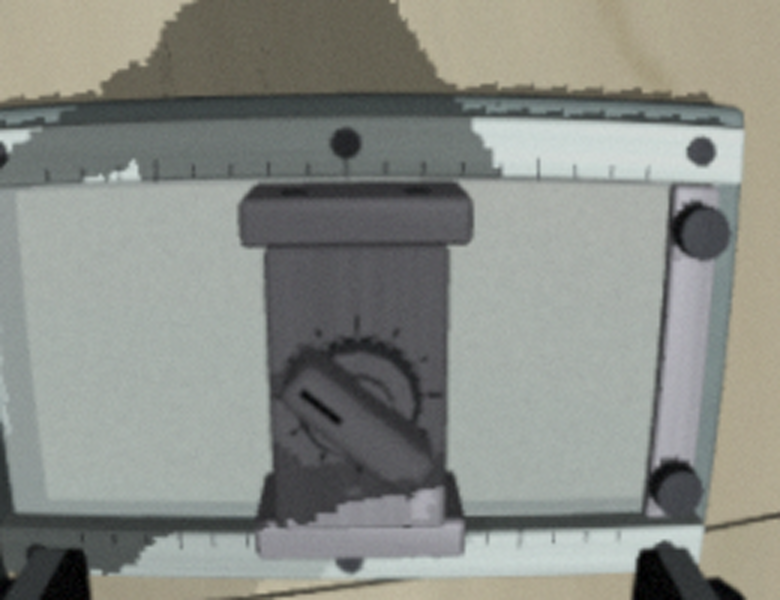

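View pics/s9.png

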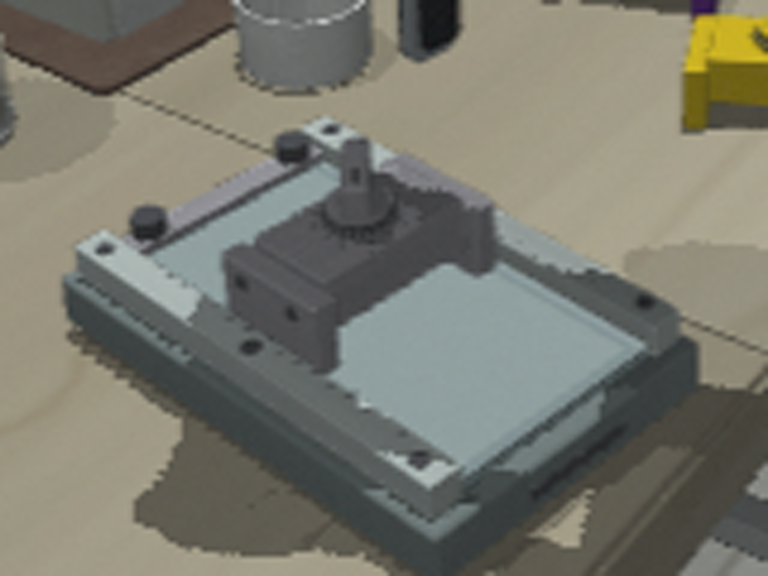

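```bash
python3 - <<'E'
from fit import *
a=cv2.imread('pics/w9.png')
cv2.imwrite('pics/w9d.png',cv2.resize(a[195:265,240:320],None,fx=8,fy=8,interpolation=cv2.INTER_CUBIC))
E
```

```text
(no output)
```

View pics/w9d.png

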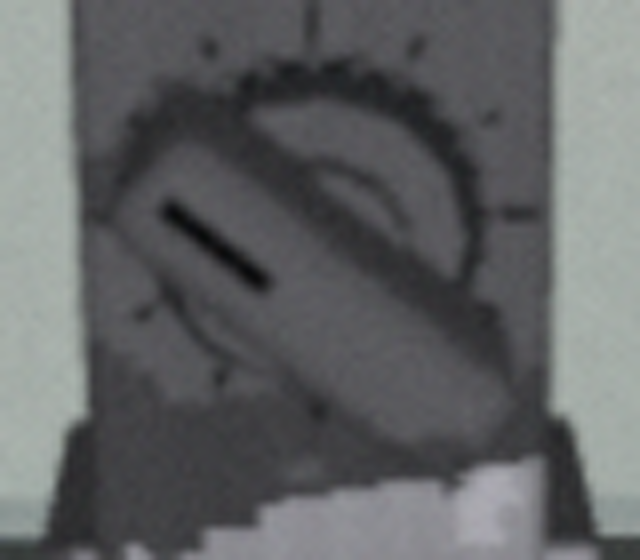

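```bash
python3 - <<'E'
from fit import *
s=bot.read_state(); M=R.from_rotvec(s['tcp_rot']).as_matrix();T=s['tool_pos']
W=bot.camera_info('wrist')
d=lambda u,v:(240+(u+.5)/8-.5,195+(v+.5)/8-.5)
g=lambda u,v:onz(W,*d(u,v),.1005,True)[:2]
c=np.mean([g(*p) for p in [(190,140),(110,205),(515,395),(430,455)]],0)
l=g(165,207)-g(270,290);e=(g(150,172)-g(472,425))
yt=np.arctan2(M[1,1],M[0,1])
print('center',c,'in tool',(c-T[:2])@M[:2,:2],'len',np.linalg.norm(e))
for v in (l,e):
  an=np.arctan2(v[1],v[0]);print('ang',an,'rel bed',an+.177,'tool y',yt)
print([(g(*p)-T[:2])@M[:2,:2]*1e3 for p in [(190,140),(110,205),(515,395),(430,455)]])
E
```

```text
center [0.4774 0.2223] in tool [ 0.0028 -0.0022] len 0.034156671920718806
ang 2.255839466346672 rel bed 2.432839466346672 tool y -0.17968137428334316
ang 2.259023835872928 rel bed 2.4360238358729283 tool y -0.17968137428334316
[array([ 16.5515, -11.959 ]), array([ 11.091 , -18.4778]), array([-5.5155, 14.3534]), array([-10.9197,   7.4262])]
```

{"method": "drive_tool", "body": {"steps": [[[2,-1,0],-3.6],[[0,0,0],-7.1],[[0,0,0],-7.1],[[0,0,0],-7.1],[[0,0,0],-7.1],[[0,0,0],-7.1],[[0,0,0],-7.1],[[0,0,0],-3.5]]}}

```text
time: 11.82
tool_pos: [0.4777, 0.221, 0.1251]
tcp_rot: [-1.333, -2.842, 0.004]
wrist_force: [-0.2, -0.3, -0.5]
width: 0.996
```

{"method": "drive_tool", "body": {"steps": [[[0,0,10],0],[[0,0,10],0],[[0,0,10],0],[[0,0,8],0],[[0,0,2],0],[[0,0,0],0],[[0,0,0],0]], "jaw": 0.6}}

```text
time: 12.4
tool_pos: [0.479, 0.2215, 0.0868]
tcp_rot: [-1.343, -2.84, 0.001]
wrist_force: [0.3, 0.5, 0.3]
width: 0.599
```

```bash
python3 - <<'E'
from fit import *
s=bot.read_state();M=R.from_rotvec(s['tcp_rot']).as_matrix(); print(s['time'],s['tool_pos'],s['wrist_force'],s['q'],np.arctan2(M[1,1],M[0,1]))
a=bot.read_camera('wrist')[:,:,::-1];cv2.imwrite('pics/w10.png',a)
E
```

```text
12.4 [0.479  0.2215 0.0868] [0.2507 0.539  0.257 ] [ 0.386   0.0925  2.0347  0.      1.0151 -0.3014] 0.6874413402079678
```

View pics/w10.png

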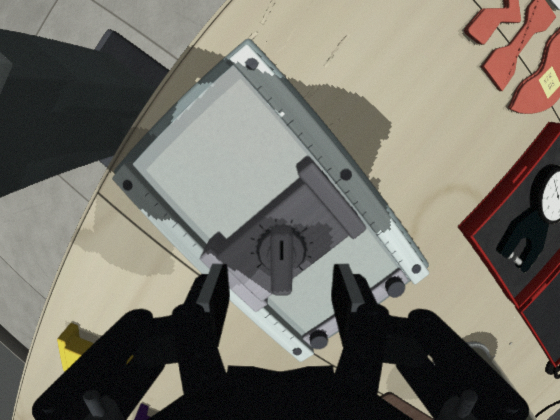

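The bar lies along the tool x-axis, centred between the fingers at (282,262). I'll go down a touch more and close.

{"method": "drive_tool", "body": {"steps": [[[0,0,1],0],[[0,0,0],0],[[0,0,0],0],[[0,0,0],0],[[0,0,0],0],[[0,0,0],0],[[0,0,0],0],[[0,0,0],0]], "jaw": 0, "force": 40}}

```text
time: 13.12
tool_pos: [0.4791, 0.2216, 0.0862]
tcp_rot: [1.343, 2.84, 0.0]
wrist_force: [0.6, 0.9, -0.3]
width: -0.002
```

```bash
python3 - <<'E'
from fit import *
s=bot.read_state();M=R.from_rotvec(s['tcp_rot']).as_matrix(); print(s['time'],s['tool_pos'],s['wrist_force'],s['torque'],s['width'])
a=bot.read_camera('wrist')[:,:,::-1];cv2.imwrite('pics/w11.png',a[100:400,150:450])
E
```

```text
13.1167 [0.4791 0.2216 0.0862] [ 0.5611  0.8787 -0.3339] [-0.006  -0.0166  0.0153] -0.0018790882630724726
```

View pics/w11.png

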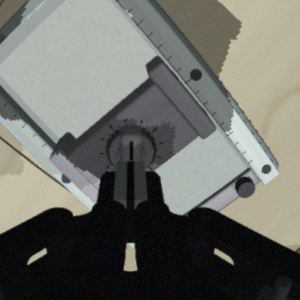

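```bash
python3 - <<'E'
from fit import *
a=cv2.imread('pics/w11.png')
cv2.imwrite('pics/w11c.png',cv2.resize(a[100:210,70:200],None,fx=5.5,fy=5.5,interpolation=cv2.INTER_CUBIC))
a=bot.read_camera('side')[:,:,::-1]
cv2.imwrite("pics/s11.png",cv2.resize(a[200:340,140:290],None,fx=4.2,fy=4.2,interpolation=cv2.INTER_CUBIC))
E
```

```text
(no output)
```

View pics/w11c.png

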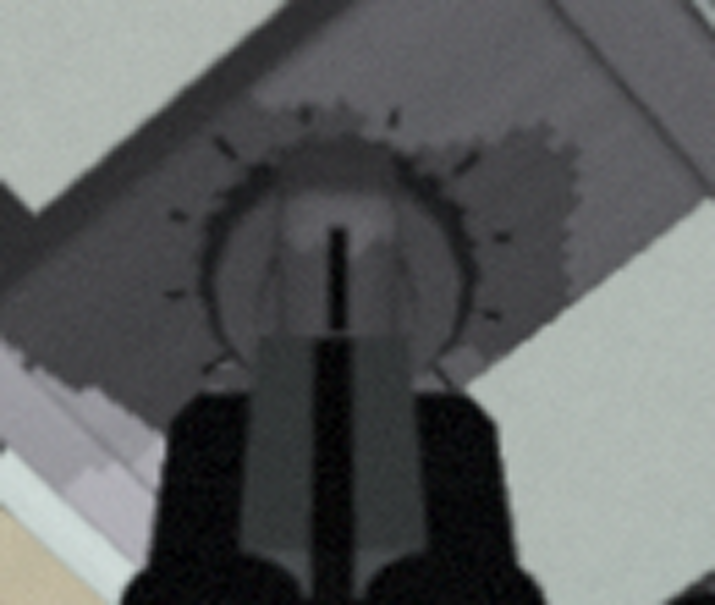

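View pics/s11.png

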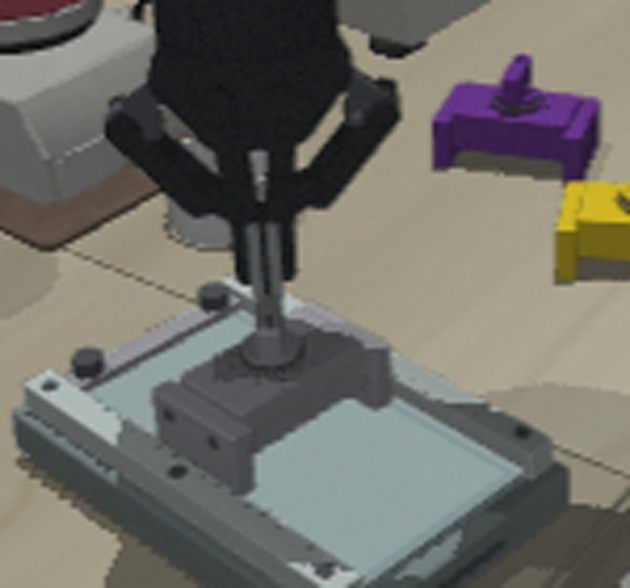

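```bash
python3 - <<'E'
from fit import *
s=bot.read_state();M=R.from_rotvec(s['tcp_rot']).as_matrix();T=s['tool_pos']
W=bot.camera_info('wrist')
for dz in (0,.01,.019,.03,.05):
  p=T-M[:,2]*dz; q=proj(W,p,True)[0]; w=proj(W,[p+M[:,0]*.011+M[:,1]*k for k in(-.006,.006)],True)
  print(dz,q,'crop',(q-[220,200])*5.5,'front edge ±6mm',((w-[220,200])*5.5).ravel())
c=np.array([.4774,.2223]);c=T[:2]
u=M[:2,0]
for z in (.1005,.082):
  print(z,((proj(W,[[*(c+u*k),z] for k in(-.019,0,.011,.019)],True)-[220,200])*5.5))
S=bot.camera_info('side')
print([((proj(S,T-M[:,2]*dz)[0]-[140,200])*4.2) for dz in (0,.019,.05)])
E
```

```text
0 [281.8985 254.6471] crop [340.4419 300.559 ] front edge ±6mm [282.2601 204.072  398.7717 203.8999]
0.01 [281.9913 262.3907] crop [340.9522 343.1486] front edge ±6mm [279.6949 242.7416 402.406  242.5498]
0.019 [282.0825 270.0488] crop [341.4539 385.2684] front edge ±6mm [277.1575 281.1773 406.0003 280.9639]
0.03 [282.2053 280.4266] crop [342.1292 442.3462] front edge ±6mm [273.7175 333.5837 410.8723 333.3376]
0.05 [282.4664 302.7703] crop [343.565  565.2369] front edge ±6mm [266.3016 447.7588 421.371  447.427 ]
0.1005 [[340.9281 526.0455]
 [341.1758 362.9811]
 [341.2982 260.7892]
 [341.3746 183.0016]]
0.082 [[340.0844 437.5035]
 [340.2464 284.0169]
 [340.3209 189.0586]
 [340.3642 117.3415]]
[array([269.169 , 336.2597]), array([266.3678, 300.7867]), array([261.6706, 241.3031])]
```

```bash
python3 - <<'E'
from fit import *
a=bot.read_camera('side')[:,:,::-1]
cv2.imwrite("pics/s12.png",cv2.resize(a[235:295,180:230],None,fx=10,fy=10,interpolation=cv2.INTER_CUBIC))
S=bot.camera_info('side');s=bot.read_state();T=s['tool_pos']
for z in (.0862,.0925,.1005,.11,.12,.13): print(z,(proj(S,[T[0],T[1],z])[0]-[180,235])*10)
E
```

```text
0.0862 [240.6517 450.4314]
0.0925 [238.4577 422.6179]
0.1005 [235.6499 387.0242]
0.11 [232.2838 344.3519]
0.12 [228.7024 298.9517]
0.13 [225.0815 253.0492]
```

View pics/s12.png

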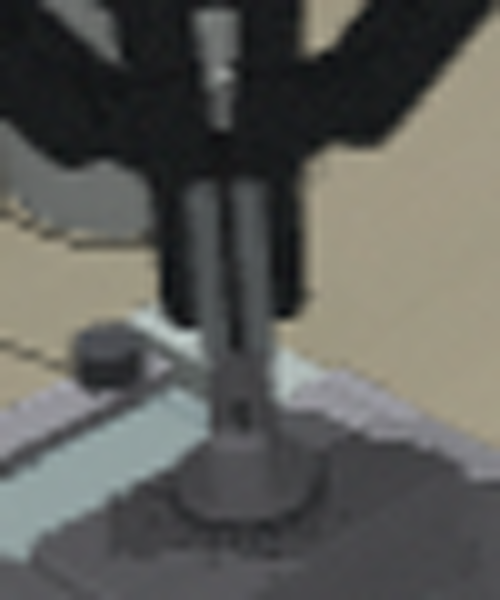

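The jaw reads 0.00, and the side view puts the pad tips at about z = 0.109. That is roughly 22 mm above the reported TCP and still over the bar, whose top is at 0.1005. So I haven't gripped it yet. It also means I had carried the applicator by the ends of its bar, which did no harm. I'll open, go 20 mm deeper and close again.

{"method": "drive_tool", "body": {"steps": [[[0,0,0],0],[[0,0,0],0],[[0,0,0],0],[[0,0,0],0],[[0,0,5],0],[[0,0,8],0],[[0,0,7],0],[[0,0,0],0]], "jaw": 0.5}}

```text
time: 13.93
tool_pos: [0.4773, 0.2209, 0.0638]
tcp_rot: [-1.341, -2.838, 0.005]
wrist_force: [-0.1, -0.8, -1.0]
width: 0.503
```

{"method": "drive_tool", "body": {"steps": [[[0,0,0],0],[[0,0,0],0],[[0,0,0],0],[[0,0,0],0],[[0,0,0],0],[[0,0,0],0]], "jaw": 0}}

```text
time: 14.43
tool_pos: [0.4794, 0.2218, 0.0664]
tcp_rot: [1.342, 2.84, 0.001]
wrist_force: [1.5, 0.8, -1.6]
width: 0.124
```

```bash
python3 - <<'E'
from fit import *
s=bot.read_state();print(s['time'],s['tool_pos'],s['wrist_force'],s['torque'],s['width'],s['q'])
a=bot.read_camera('wrist')[:,:,::-1]
b=bot.read_camera('side')[:,:,::-1]
A=cv2.resize(a[190:320,215:345],(400,400),interpolation=cv2.INTER_CUBIC);B=cv2.resize(b[225:305,165:245],(400,400),interpolation=cv2.INTER_CUBIC)
cv2.imwrite("pics/m13.png",np.hstack([A,B]))
E
```

```text
14.4333 [0.4794 0.2218 0.0664] [ 1.5024  0.8148 -1.6196] [ 0.129  -0.1898 -0.0024] 0.12448389722546901 [ 0.3861  0.117   2.0506  0.0001  0.9731 -0.3017]
```

View pics/m13.png

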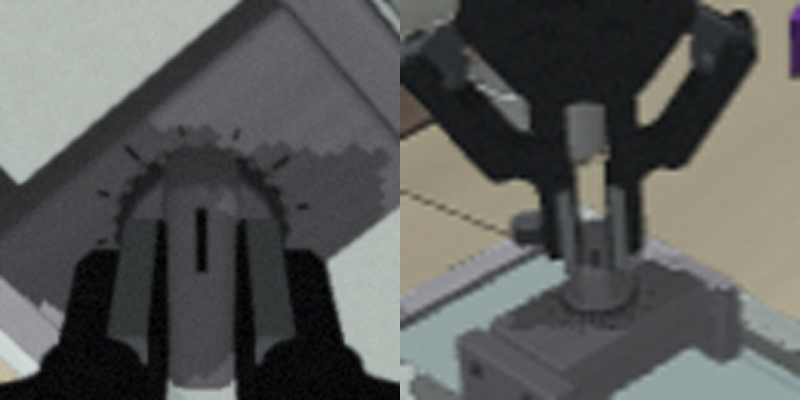

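Now the bar is gripped: width 0.124 is about 11 mm, with the pads on both sides and clear of the collar. Turning clockwise.

{"method": "drive_tool", "body": {"steps": [[[0,0,0],3],[[0,0,0],6],[[0,0,0],6],[[0,0,0],6],[[0,0,0],6],[[0,0,0],6],[[0,0,0],6],[[0,0,0],6]]}}

```text
time: 15.2
tool_pos: [0.4798, 0.2217, 0.0664]
tcp_rot: [2.332, 2.104, 0.002]
wrist_force: [3.6, 0.2, -2.7]
width: 0.125
```

{"method": "drive_tool", "body": {"steps": [[[0,0,0],6],[[0,0,0],6],[[0,0,0],6],[[0,0,0],6],[[0,0,0],6],[[0,0,0],6],[[0,0,0],6],[[0,0,0],3]]}}

```text
time: 15.87
tool_pos: [0.4799, 0.2212, 0.0665]
tcp_rot: [2.959, 1.052, 0.002]
wrist_force: [2.8, -1.2, -1.6]
width: 0.12
```

```bash
python3 - <<'E'
from fit import *
s=bot.read_state();M=R.from_rotvec(s['tcp_rot']).as_matrix();print(s['time'],s['tool_pos'],s['wrist_force'],s['torque'],s['width'],s['q'],np.arctan2(M[1,1],M[0,1]))
a=bot.read_camera('wrist')[:,:,::-1]
cv2.imwrite("pics/w14.png",a)
E
```

```text
15.8667 [0.4799 0.2212 0.0665] [ 2.7534 -1.2424 -1.6353] [-0.1788 -0.4705  0.0579] 0.120201094316176 [ 0.3856  0.1169  2.0504 -0.0014  0.973   1.2738] -0.8874324292867001
```

View pics/w14.png

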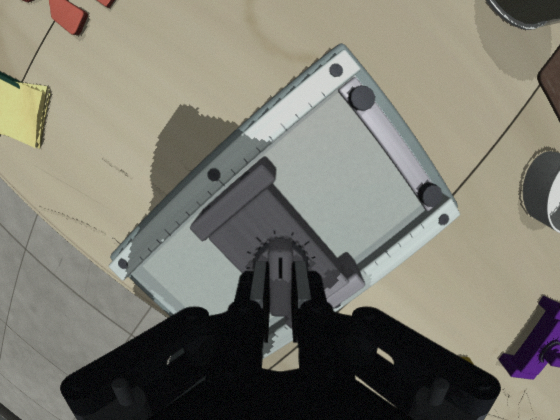

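{"method": "drive_tool", "body": {"steps": [[[0,0,0],6],[[0,0,0],6],[[0,0,0],6],[[0,0,0],6],[[0,0,0],6],[[0,0,0],6],[[0,0,0],5],[[0,0,0],4]]}}

```text
time: 16.58
tool_pos: [0.4793, 0.2206, 0.0663]
tcp_rot: [3.136, -0.157, 0.001]
wrist_force: [2.2, -4.2, -0.6]
width: 0.122
```

```bash
python3 - <<'E'
from fit import *
s=bot.read_state();M=R.from_rotvec(s['tcp_rot']).as_matrix();print(s['time'],s['tool_pos'],s['wrist_force'],s['torque'],s['width'],s['q'],np.arctan2(M[1,1],M[0,1]))
E
```

```text
16.5833 [0.4793 0.2206 0.0663] [ 2.2127 -4.2009 -0.6116] [-0.561  -0.3311  0.0747] 0.12202372691600884 [ 0.3854  0.1168  2.0508 -0.0021  0.9743  2.0572] -1.670661750562623
```

{"method": "drive_tool", "body": {"steps": [[[0,0,0],2],[[0,0,0],2],[[0,0,0],0],[[0,0,0],0]]}}

```text
time: 16.92
tool_pos: [0.4792, 0.2208, 0.0664]
tcp_rot: [3.13, -0.26, 0.0]
wrist_force: [1.5, -3.9, 0.3]
width: 0.117
```

```bash
python3 - <<'E'
from fit import *
s=bot.read_state();M=R.from_rotvec(s['tcp_rot']).as_matrix();print(s['time'],s['tool_pos'],s['wrist_force'],s['torque'],s['width'],s['q'],np.arctan2(M[1,1],M[0,1]))
a=bot.read_camera('wrist')[:,:,::-1]
cv2.imwrite("pics/w15.png",a)
E
```

```text
16.9167 [0.4792 0.2208 0.0664] [ 1.4855 -3.9474  0.3273] [-0.6931 -0.2874  0.0208] 0.11685932327721471 [ 0.3854  0.1168  2.0508 -0.0015  0.9743  2.1226] -1.7363134515760301
```

View pics/w15.png

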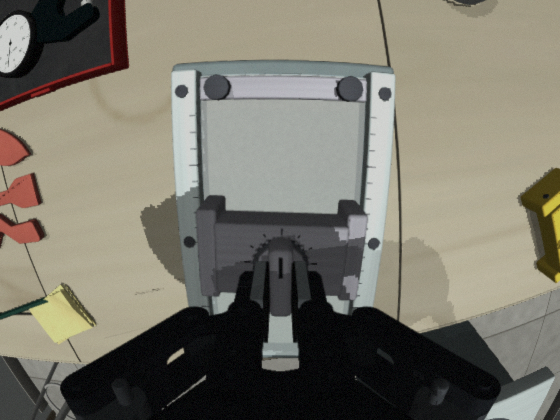

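{"method": "drive_tool", "body": {"steps": [[[0,0,0],2],[[0,0,0],2],[[0,0,0],1],[[0,0,0],0],[[0,0,0],0]]}}

```text
time: 17.38
tool_pos: [0.4788, 0.2216, 0.0663]
tcp_rot: [3.116, -0.397, -0.001]
wrist_force: [-1.2, -2.7, 1.7]
width: 0.122
```

```bash
python3 - <<'E'
from fit import *
s=bot.read_state();M=R.from_rotvec(s['tcp_rot']).as_matrix();print(s['time'],s['tool_pos'],s['wrist_force'],s['torque'],s['width'],s['q'][5],np.arctan2(M[1,1],M[0,1]))
a=bot.read_camera('wrist')[:,:,::-1]
cv2.imwrite("pics/w16.png",cv2.resize(a[180:330,160:400],None,fx=3.3,fy=3.3,interpolation=cv2.INTER_CUBIC))
E
```

```text
17.3833 [0.4788 0.2216 0.0663] [-1.2168 -2.6513  1.7174] [-0.3529  0.0747  0.2354] 0.1220834091837481 2.2102009096384783 -1.823950718398038
```

View pics/w16.png

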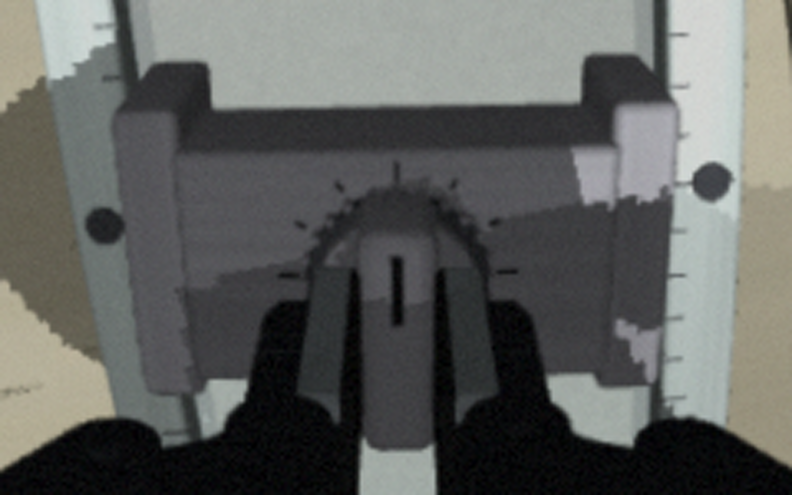

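The torque rose to 0.235 N·m and the index points along the applicator's x axis, so the blade is seated. Backing off 90° counter-clockwise.

{"method": "drive_tool", "body": {"steps": [[[0,0,0],-3],[[0,0,0],-6],[[0,0,0],-6],[[0,0,0],-6],[[0,0,0],-6],[[0,0,0],-6],[[0,0,0],-6],[[0,0,0],-6]]}}

```text
time: 18.1
tool_pos: [0.4786, 0.2226, 0.0663]
tcp_rot: [-3.028, -0.831, 0.0]
wrist_force: [-1.1, 1.0, 1.7]
width: 0.122
```

{"method": "drive_tool", "body": {"steps": [[[0,0,0],-6],[[0,0,0],-6],[[0,0,0],-6],[[0,0,0],-6],[[0,0,0],-6],[[0,0,0],-6],[[0,0,0],-6],[[0,0,0],-3]]}}

```text
time: 18.77
tool_pos: [0.4778, 0.2232, 0.0663]
tcp_rot: [-2.479, -1.924, 0.0]
wrist_force: [-3.7, 3.2, 3.3]
width: 0.121
```

{"method": "drive_tool", "body": {"steps": [[[0,0,0],0],[[0,0,0],0],[[0,0,0],0]]}}

```text
time: 19.02
tool_pos: [0.4779, 0.2232, 0.0663]
tcp_rot: [-2.484, -1.917, 0.0]
wrist_force: [-4.5, 4.0, 3.6]
width: 0.122
```

```bash
python3 - <<'E'
from fit import *
s=bot.read_state();M=R.from_rotvec(s['tcp_rot']).as_matrix();print(s['time'],s['tool_pos'],s['wrist_force'],s['torque'],s['width'],s['q'][5],np.arctan2(M[1,1],M[0,1]))
a=bot.read_camera('wrist')[:,:,::-1]
cv2.imwrite("pics/w17r.png",a)
cv2.imwrite("pics/w17.png",cv2.resize(a[110:330,140:420],None,fx=2.7,fy=2.7,interpolation=cv2.INTER_CUBIC))
a=bot.read_camera('side')[:,:,::-1]
cv2.imwrite("pics/s17.png",cv2.resize(a[220:360,120:290],None,fx=4.2,fy=4.2,interpolation=cv2.INTER_CUBIC))
E
```

```text
19.0167 [0.4779 0.2232 0.0663] [-4.4779  4.0274  3.6357] [0.7051 0.7687 0.0473] 0.12173499034364649 0.6414910756790598 -0.25626714648461374
```

View pics/w17.png

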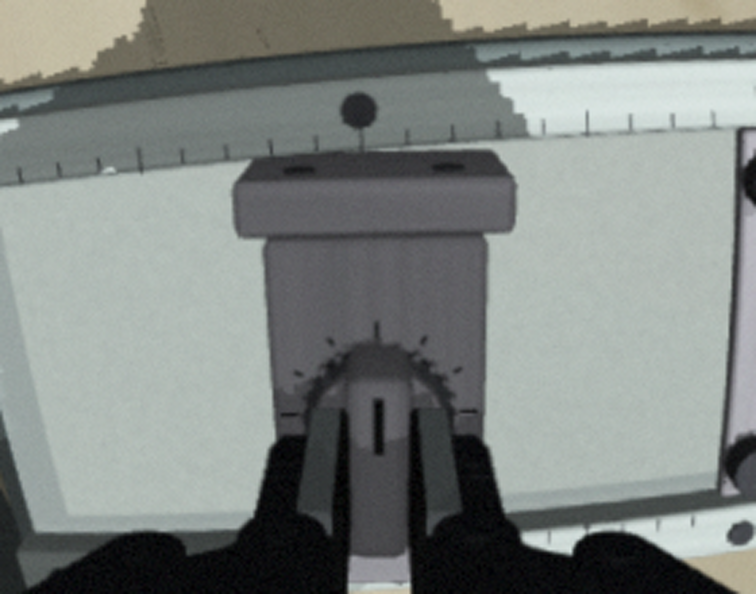

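View pics/s17.png

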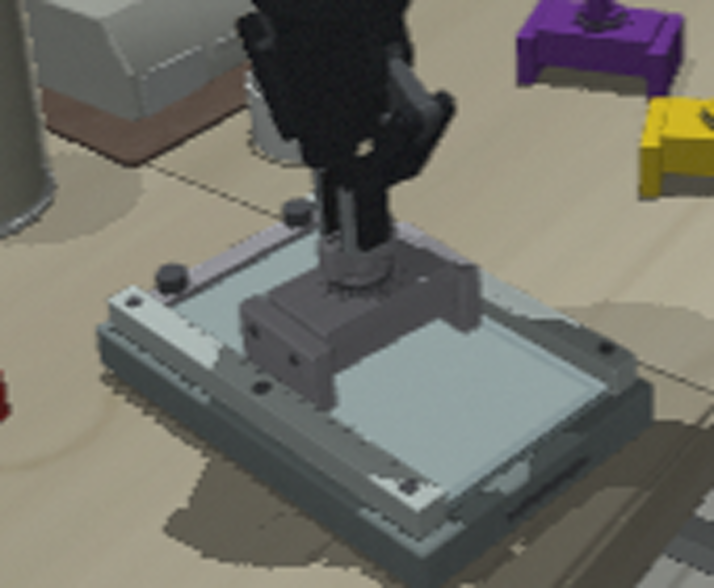

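{"method": "drive_tool", "body": {"steps": [[[0.3,-0.5,0],0],[[0,0,0],0],[[0,0,0],0],[[0,0,0],0]]}}

```text
time: 19.45
tool_pos: [0.4779, 0.2232, 0.0663]
tcp_rot: [-2.485, -1.919, -0.0]
wrist_force: [-4.4, 4.7, 2.9]
width: 0.122
```

```bash
python3 - <<'E'
from fit import *
s=bot.read_state();M=R.from_rotvec(s['tcp_rot']).as_matrix();T=s['tool_pos'];print(s['time'],T,s['wrist_force'],s['torque'],s['width'],s['q'][5],np.arctan2(M[1,1],M[0,1]))
W=bot.camera_info('wrist');a=bot.read_camera('wrist')[:,:,::-1].copy()
# overlay of model: applicator flat on glass, best yaw -0.256
best=None
yaw=np.arctan2(M[1,1],M[0,1])
for x0,y0 in [(T[0],T[1])]:
  pass
d=lambda u,v:(140+(u+.5)/2.7-.5,110+(v+.5)/2.7-.5)
Q=np.array([d(*p) for p in [(252,156),(497,154),(235,188),(514,186),(238,236),(513,233)]])
o=np.array([(-.028,.048,0),(.028,.048,0),(-.028,.048,.034),(.028,.048,.034),(-.028,.036,.034),(.028,.036,.034)])
def f(q):
  P=R.from_euler('ZYX',[q[2],q[4],q[3]]).apply(o)+[q[0],q[1],.036]
  return (proj(W,P,True)-Q).ravel()
k=least_squares(lambda q:np.r_[f(q),q[3]*20,q[4]*20],[T[0],T[1],yaw,0,0]);print(k.x,k.fun)
bc=np.array([.4775,.2205]);c=np.cos(-.177),np.sin(-.177);dd=k.x[:2]-bc;print('x in bed',dd@c)
for n in ('side','scene'): cv2.imwrite(f"pics/{n}18.png",bot.read_camera(n)[:,:,::-1])
E
```

```text
19.45 [0.4779 0.2232 0.0663] [-4.4472  4.6798  2.9458] [0.7082 0.798  0.0791] 0.12168837371892775 0.6422295595094789 -0.2557650541144685
[ 0.4751  0.2202 -0.2493 -0.0237  0.0068] [ 1.1291  0.215  -1.0737  0.1524 -0.9847 -2.0564  1.1288 -2.275  -1.053
  2.0481  0.858   2.2122 -0.4733  0.1367]
x in bed -0.0023480775930878597
```

View pics/scene18.png

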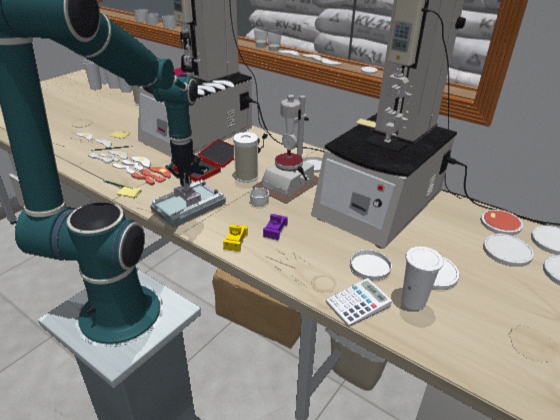

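{"method": "drive_tool", "body": {"steps": [[[0.6,-1,0],0],[[0.6,-0.5,0],0],[[0,0,0],0],[[0,0,0],0],[[0,0,0],0]]}}

```text
time: 20.02
tool_pos: [0.4778, 0.2232, 0.0663]
tcp_rot: [2.485, 1.921, 0.0]
wrist_force: [-0.5, -0.5, 3.9]
width: 0.12
```

```bash
python3 - <<'E'
from fit import *
s=bot.read_state();M=R.from_rotvec(s['tcp_rot']).as_matrix();T=s['tool_pos'];print(s['time'],T,s['wrist_force'],s['torque'],s['width'],s['q'][5],np.arctan2(M[1,1],M[0,1]))
a=bot.read_camera('side')[:,:,::-1]
cv2.imwrite("pics/s19.png",cv2.resize(a[245:325,150:260],None,fx=7,fy=7,interpolation=cv2.INTER_CUBIC))
a=bot.read_camera('wrist')[:,:,::-1]
cv2.imwrite("pics/w19.png",cv2.resize(a[110:330,140:420],None,fx=2.7,fy=2.7,interpolation=cv2.INTER_CUBIC))
E
```

```text
20.0167 [0.4778 0.2232 0.0663] [-0.4984 -0.4978  3.9364] [-0.2896  0.1465 -0.0109] 0.1195942497415586 0.645391849439223 -0.2549073634877205
```

View pics/s19.png

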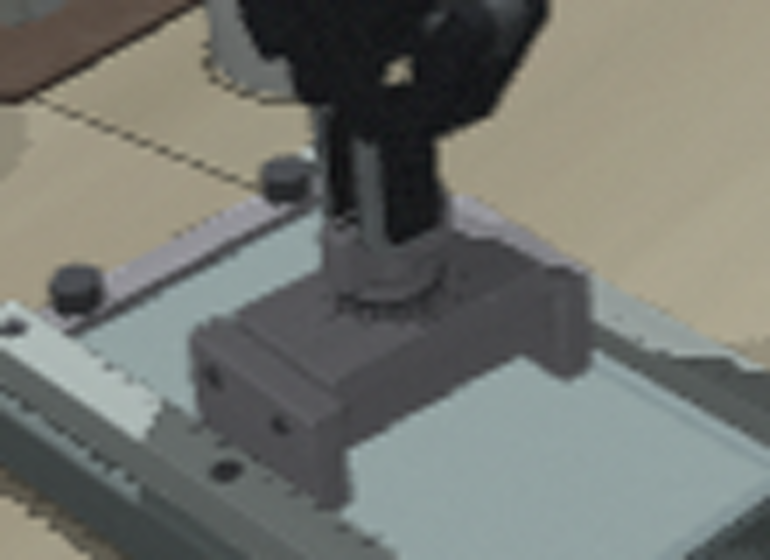

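View pics/w19.png

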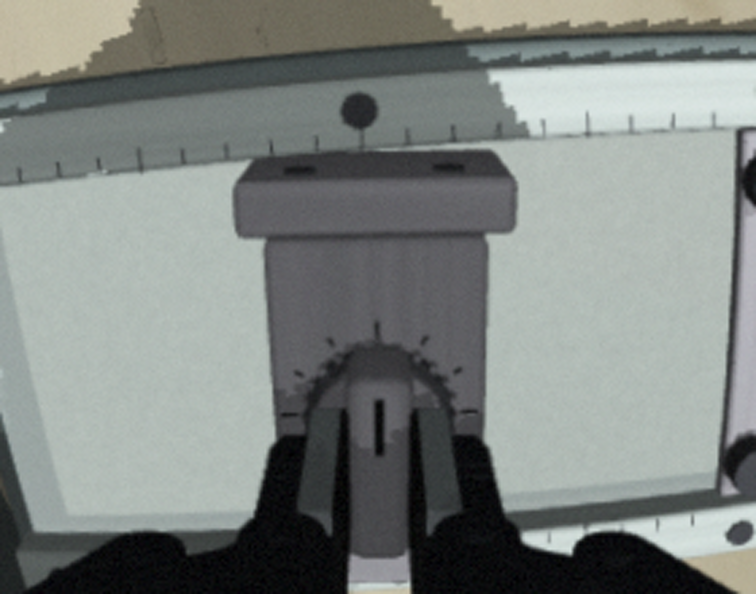

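Side loads are gone and a gentle 4 N downward push remains. The index sits square across the applicator, so the screw is at a quarter turn. Handing in.

```bash
python3 -c "
from workcell import bot
print(bot.finish_job())
s=bot.read_state();print(s['time'],s['wrist_force'],s['width'])"
```

```text
the job is handed in; nothing more can be done
None
the job is handed in; nothing more can be done
```

The job is handed in: the applicator stands on the glass between the rails and the gripper still holds the thumbscrew a quarter turn off its seat. No verdict was reported. The last reading was at 20.0 s of the 69 s allowed.

**What I did:**
- I set the applicator on the glass about 2 mm from the plate's middle and released it.
- I turned the screw clockwise until the wrist torque rose to 0.24 N·m and the index line lay along the applicator's x.
- I then backed it off 90° counter-clockwise.

**Last checks:**
- **Screw setting:** the index line is square to the applicator's x, so the screw is at about 1.57 rad.
- **Grip:** the jaw opening of 0.12 matches the 12 mm bar, with the grip set to 40 N.
- **Loads:** side forces were about 0.5 N, with roughly 4 N pressing down onto the bed.
- **Flatness:** the side view shows it flat. The pose fit gave up to 0.024 rad of tilt against the 0.04 limit, with residuals about as large as when it hung level, so I read that as no real tilt.
- **Bystanders:** the path kept clear of the cup, dish and calculator, and they look unmoved in the last scene picture. I did not measure their positions.

**What went differently:**
- **Finger height:** the finger tips sit about 22 mm above the reported tool point. I therefore carried the applicator by the ends of its thumbscrew bar, not by the beam faces. The first close on the screw shut just above the bar; going 20 mm deeper gripped it.
- **Applicator angle:** it turned about 0.08 rad against the rails when the screw hit its stop and stayed there, within the 0.2 rad limit.

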